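Gauge the hoe heads and slide them into the rack

ROBOT

A 6-joint arm with a two-finger parallel gripper is mounted at the origin on the work surface. World frame = base frame: x ahead of the robot, y to its left, z up, the work surface at z = 0. Lengths are in m, angles in degrees, forces in N, time in s.
With the tool pointing down it reaches from about 0.4 to 0.825 m from the base axis. Payload 7 kg.
Tool frame: the origin (TCP) lies midway between the tips of the shut fingers; the grasp point (between the pads) lies 19 mm behind it (ctrl.hold_point_z is the distance from the TCP to the grasp point, in m); z points along the fingers, y is the line along which they close (so a half turn about z gives the same grasp; the last joint's range is limited). The gripper opens to 88 mm and grips with 3 to 60 N. Pads are 19 mm wide; open, the fingers measure 130 mm over their backs; the gripper's body (78 mm by 193 mm) begins 47 mm behind the grasp point.
Start: joints at [90.418, 20.546, 0.682, 0, -70.136, -16.507], TCP at [0.187, 0.649, 0.191] pointing down, gripper open.
Joint ranges: [-176.03, 176.03], [-82.01, 121.73], [-58.28, 71.71], [-173.87, 95.51], [-174.79, -0.11], [-173.66, 173.66]. Speed limits (degrees/s): [136.94, 136.94, 172.46, 180, 180, 180].

INTERFACE

Orientations are given as [roll, pitch, yaw] about the fixed x, y, z axes, in that order (R = Rz(yaw) Ry(pitch) Rx(roll)).
In Python, from plant import ctrl gives the robot as it stands.
- The arm moves only by the tool apply_moves, never from a script. Its argument "deltas" is a list of rows, each an object with "fingers": the finger opening in mm, from 0 to 87.6; "delta_pos": the shift along the tool's x, y, z in mm, a list of three; "angular": the turn, a rotation vector about the tool's x, y, z in degrees, a list of three. A call has 1 to 10 rows; each row is the pose to reach, as a shift and turn from the pose commanded when the call began, along the tool's axes at that moment; what a row does not reach only later rows make up. A row lasts 1/10 s, in which the tool goes at most 50 mm and 8.59 degrees, less where a joint would pass 70% of its speed; a pose out of reach is approached as far as the arm can. A call with a gripper value outside its range is refused whole. The fingers move at their own pace and stop on an object; the grip force is fixed at half the most. Time passes only in rows, so rows that repeat a pose let the fingers close. It gives the time, the measured TCP pose, the force, the opening and the grip force at its end, in the units of the state.
- ctrl.get_obs(): the state, without advancing time (a new reading comes with each control period).
- ctrl.snapshot(name): name is "scene" or "top"; returns the picture (480x640x3 uint8, red, green, blue); there is no depth.
- ctrl.camera_params(name): a dict with "fx", "fy", "cx", "cy" (pixels), "cam_to_world" (4x4, takes a point from camera to world coordinates). Camera axes: x right, y up, looking along -z (the intrinsics and any distortion apply to the point x, -y, -z); pixel columns grow to the right and rows downward; lengths in m; the calibration is good to about 2 mm. A picture is of the moment at which its call begins. camera_params takes no time and is no camera call.
- ctrl.close_job(): hands the job in; it is judged then, once.
The state is a dict: "clock": time; "joint_pos": joint angles; "qvel": joint speeds; "tau": joint torques, N m; "tool_pos": TCP position; "orientation": TCP orientation; "force": force on the tool from outside, world axes, zero at the start; "moment": the same for the moment, N m; "opening": finger opening in m; "gripper_force": force on a finger pad.
Only numpy, scipy, OpenCV 4.12 (cv2) and the standard library are available. Lean on these libraries where they do the work, as an engineer would, in place of code of your own. Each camera call takes 0.05 s, during which the arm holds its last target. There are 200 camera calls.

TASK

Gauge the hoe heads one at a time, widest first and narrowest last: lay the head flat and square on the caliper bed, let go of it, and slide the jaws gently shut until both press on the blade, hold them there about a second, then open them again. Before gauging the next head, put this one on the rack's open apron and slide it in under the keeper boards, fully home against the stop or against the head before it. When all the heads present are racked, leave the caliper's jaws wide open; leave the other tools on the bench alone.

Things in the scene. Friction and masses are not known exactly. Their poses are not given: they have to be found in the camera images.
- wide_head: hoe head, wide (always there): dark steel blade lying flat, 75 mm long (x), 96 mm wide (y), 8 mm thick, bright edge at -x; from its middle a 30 mm square steel socket (to 32 mm up) with a 28 mm square wooden stub (32 to 78 mm up), square with the blade: grip the stub. The sizes differ only in width. Origin: centre of the underside, z up. About 0.36 kg
- middle_head: hoe head, middle (may be absent): dark steel blade lying flat, 75 mm long (x), 82 mm wide (y), 8 mm thick, bright edge at -x; from its middle a 30 mm square steel socket (to 32 mm up) with a 28 mm square wooden stub (32 to 78 mm up), square with the blade: grip the stub. The sizes differ only in width. Origin: centre of the underside, z up. About 0.31 kg
- narrow_head: hoe head, narrow (may be absent): dark steel blade lying flat, 75 mm long (x), 68 mm wide (y), 8 mm thick, bright edge at -x; from its middle a 30 mm square steel socket (to 32 mm up) with a 28 mm square wooden stub (32 to 78 mm up), square with the blade: grip the stub. The sizes differ only in width. Origin: centre of the underside, z up. About 0.27 kg
- caliper: bench caliper: fixed steel bed, 100 mm (x) by 236 mm (y -123 to +113), top 8 mm above the bench; a 14 mm high scale strip on its +x edge (x 50 to 62). Jaws close along y, 80 mm wide in x, tops 30 mm above the bench; 136 mm gap fully open. A head goes at x = 0, its x along the caliper's x (either way round). Origin: on the bench at x = y = 0
- fixed_jaw: the caliper's fixed steel jaw, at the +y end. Origin: bottom middle of its measuring face, at caliper (0, 90, 8) mm; axes as the caliper's
- sprung_jaw: the moving measuring jaw, sprung in front of the slide. Origin: bottom middle of its face (looks to caliper +y; caliper y = -46 mm when open). At rest the face is 58.5 mm ahead (+y) of the thumb post's axis; on a part it gives way by up to 12 mm, pushing 1.5 N at first touch plus 0.5 N per mm, 7.5 N at the end, then rigid. 6 to 10 mm of give is a good contact
- slide (a joint): caliper slide, m: 0 = fully open (136 mm gap), grows to 0.085 as it moves to caliper +y and closes; gap = 0.136 minus this, spring at rest. Start varies. Drags with about 6 N of friction and stays where it is left
- thumb (a point): thumb post of the aluminium slide, 24 mm (caliper x) by 20 mm (y), top 86 mm above the bench; this point is on its axis, 70 mm above the bench. Pinch it across x from above to work the slide. The slide's low body (80 mm in x, top 30 mm above the bench) reaches 14.5 mm behind and 30.5 mm ahead of it
- rack: fixed wooden rack with a T-slot lane along its x: floor 8 mm above the bench, sides at y = +/-64 mm. From x = -85 to +150 mm two keeper boards roof the lane, undersides 24 mm and tops 32 mm above the bench, with a 46 mm slot between them along y = 0 for the sockets; under them the lane is 108 mm wide. Origin: on the bench, z up
- apron (a point): middle of the rack's open apron, on the floor at rack (-130, 0, 8) mm; the apron (x -170 to -85 mm, no walls or roof) leads to the lane's mouth at x = -85 mm
- stop (a point): bottom middle of the face of the rack's end stop (44 mm high), rack (150, 0, 8) mm. A head touching it has its centre at rack x = 112.5 mm; the next ones follow at 75 mm pitch
- whetstone: bystander, to be left alone: grey whetstone, 120 x 30 x 22 mm; origin at its underside or grip
- file: bystander, to be left alone: flat file with a wooden grip, 150 mm long, 20 mm high; origin at its underside or grip
- hammer: bystander, to be left alone: hammer lying on its side; origin at its underside or grip
- wrench: bystander, to be left alone: wrench lying flat; origin at its underside or grip
- offcut: bystander, to be left alone: steel offcut, 50 x 90 x 30 mm; origin at its underside or grip
- wedge_block: bystander, to be left alone: wooden block, 110 x 50 x 35 mm; origin at its underside or grip
- oil_tin: bystander, to be left alone: grey tin, 60 mm across, 90 mm high; origin at its underside or grip

How it is judged:
By the outcome, as a careful person would: the job done as asked, in the order asked, and still so for the second after the job is handed in, with the robot touching nothing.
Of middle_head, narrow_head only 1 to 2 are there at a start; the rules pass over those that are not, and their reading is None.
At some moment in a run one of wide_head, middle_head, narrow_head may be knocked a few centimetres aside while the robot is not near it.
It also fails if it takes over 210 s, if anything falls off the work surface, if the arm or the gripper's body presses on something with over 40 N, if the wrist force passes 120 N, or if a joint passes its speed limit or range.

## Working session

There is one attempt and no reset: what is moved stays moved. The work goes in short steps, Python scripts to look and compute and a tool call to move; the robot and the scene stay as the last step left them, time stands still between calls to the robot, and variables do not carry over. Pictures are saved under pics/ and viewed, at most 14 in all, crops included, and the job is handed in when it is done.

Besides the shell and the picture viewer there is one more tool, called after "Request:" in YAML: its name, and indented under it one key for each argument. apply_moves: Moves the arm, as the interface text tells. Its arguments: {"type":"object","properties":{"deltas":{"type":"array"}},"required":["deltas"]}

```bash
mkdir -p pics; ls; python3 - <<'E'
from plant import ctrl
import cv2
for n in("scene","top"):
    cv2.imwrite(f"pics/{n}0.png",ctrl.snapshot(n)[:,:,::-1]); p=ctrl.camera_params(n); print(n,p)
print(ctrl.get_obs(),ctrl.hold_point_z)
E
```

```text
pics
scene {'fx': 606.0573135715557, 'fy': 606.0573135715557, 'cx': 316.9151433869609, 'cy': 246.27285649672143, 'cam_to_world': array([[ 0.28253093, -0.70162113,  0.65414377,  1.4163917 ],
       [ 0.95922172,  0.20069459, -0.19903613, -0.29542784],
       [ 0.00836484,  0.68370277,  0.72971265,  1.06874201],
       [ 0.        ,  0.        ,  0.        ,  1.        ]])}
top {'fx': 475.97414439595497, 'fy': 475.97414439595497, 'cx': 315.9212423571018, 'cy': 246.37726368290166, 'cam_to_world': array([[-0.02867639,  0.99554803, -0.0897874 ,  0.4212555 ],
       [-0.9995285 , -0.02954494, -0.00835909, -0.0018387 ],
       [-0.01097464,  0.08950535,  0.99592588,  1.14985486],
       [ 0.        ,  0.        ,  0.        ,  1.        ]])}
{'clock': 0.1, 'joint_pos': array([ 9.04192308e+01,  2.05865322e+01,  6.40473136e-01, -1.63104179e-02,
       -7.01353006e+01, -1.65081231e+01]), 'qvel': array([ 0.05342755, -0.08258904,  0.13697179,  0.06356625, -0.06582007,
        0.05214598]), 'tau': array([-2.64644383e-03, -5.84163308e+01,  2.93749040e+01,  7.01551795e+00,
        1.01687617e-02, -4.62517312e-05]), 'tool_pos': array([0.18695216, 0.64810556, 0.19024093]), 'orientation': array([ 1.79917637e+02, -8.41863178e-03, -1.60944394e+01]), 'force': array([ 0.39138734,  0.25488396, -0.56568896]), 'moment': array([-0.02818912,  0.04823992,  0.03746836]), 'gripper_force': 0.0, 'opening': 0.08764759828229145} 0.0188
```

View pics/top0.png

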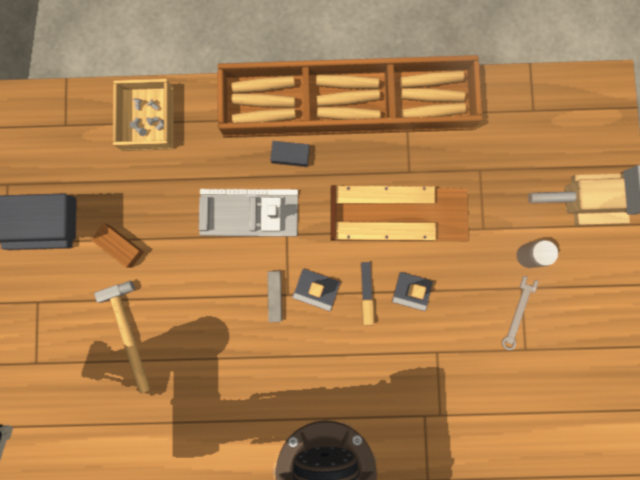

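View pics/scene0.png

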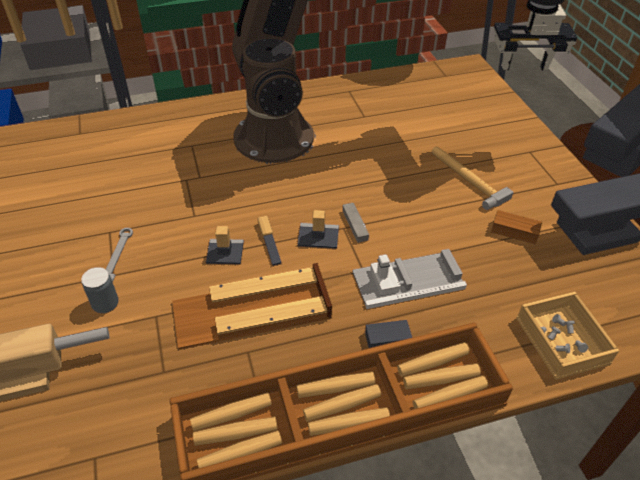

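```bash
python3 - <<'E'
import cv2
a=cv2.imread("pics/top0.png")
cv2.imwrite("pics/c1.png",cv2.resize(a[175:325,190:340],None,fx=4,fy=4,interpolation=cv2.INTER_CUBIC))
cv2.imwrite("pics/c2.png",cv2.resize(a[175:325,320:480],None,fx=4,fy=4,interpolation=cv2.INTER_CUBIC))
E
```

```text
(no output)
```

View pics/c1.png

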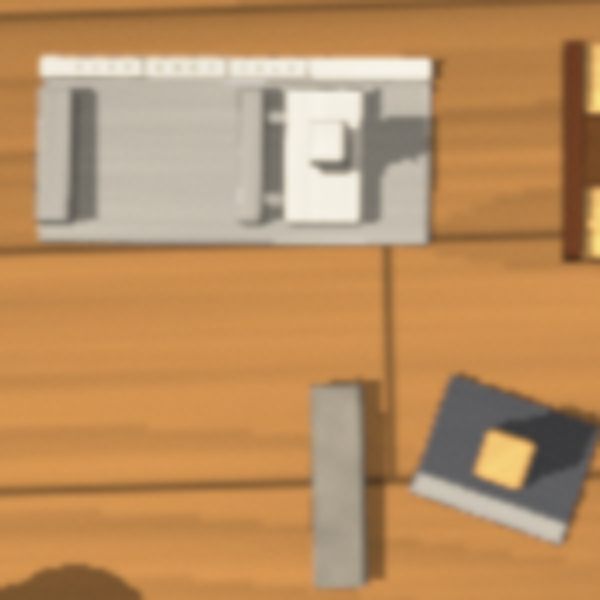

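View pics/c2.png

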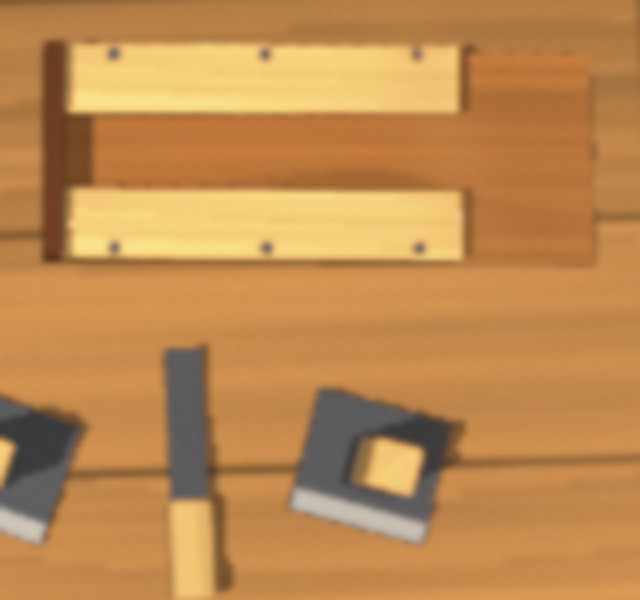

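```bash
cat > h.py <<'E'
import numpy as np
from plant import ctrl
_p={}
def px(cam,u,v,z):
    if cam not in _p:_p[cam]=ctrl.camera_params(cam)
    p=_p[cam]; T=p["cam_to_world"]
    d=T[:3,:3]@np.array([(u-p["cx"])/p["fx"],-(v-p["cy"])/p["fy"],-1]); o=T[:3,3]
    return o+d*(z-o[2])/d[2]
def c(off,u,v,z,s=4,cam="top"):
    return px(cam,(u+.5)/s-.5+off[0],(v+.5)/s-.5+off[1],z)
E
python3 - <<'E'
from h import *
np.set_printoptions(precision=4,suppress=True)
A=(190,175);B=(320,175)
def show(n,l,off):
    q=[c(off,*p) for p in l]; q=np.array(q); print(n,q[:,:2].tolist() and np.round(q[:,:2],4).tolist(),"mean",np.round(q.mean(0),4)); 
    d=np.diff(np.vstack([q,q[:1]]),axis=0); print("   len",np.hypot(*d.T[:2]).round(4),"ang",np.degrees(np.arctan2(d[:,1],d[:,0])).round(1))
show("A blade",[(455,376,.008),(605,425,.008),(562,543,.004),(411,487,.004)],A)
show("A stub",[(485,430,.078),(536,438,.078),(523,490,.078),(474,481,.078)],A)
show("B blade",[(320,390,.008),(455,427,.008),(422,543,.004),(290,507,.004)],B)
show("B stub",[(371,437,.078),(425,446,.078),(411,497,.078),(359,487,.078)],B)
show("cal bed bottom",[(38,241,.008),(430,243,.008)],A)
show("cal strip out",[(40,57,.014),(432,60,.014)],A)
show("fixed face top",[(70,90,.03),(70,221,.03)],A)
show("sprung face top",[(242,90,.03),(240,221,.03)],A)
show("slide body",[(286,91,.03),(363,91,.03),(361,222,.03),(285,222,.03)],A)
show("thumb",[(310,121,.086),(344,121,.086),(344,157,.086),(310,157,.086)],A)
show("keepers",[(66,43,.032),(462,45,.032),(466,260,.032),(67,258,.032)],B)
show("slot",[(66,113,.032),(462,113,.032),(464,190,.032),(67,186,.032)],B)
show("apron end",[(590,54,.008),(595,264,.008)],B)
E
```

```text
A blade [[0.4715, 0.0394], [0.4396, -0.0495], [0.3702, -0.0217], [0.406, 0.0676]] mean [0.4218 0.0089 0.006 ]
   len [0.0945 0.0748 0.0963 0.0713] ang [-109.7  158.2   68.2  -23.3]
A stub [[0.4376, 0.0208], [0.4323, -0.0077], [0.4035, 0.0005], [0.4093, 0.0278]] mean [0.4207 0.0103 0.078 ]
   len [0.029  0.0299 0.0279 0.0291] ang [-100.5  164.2   78.   -13.8]
B blade [[0.4564, -0.1907], [0.4321, -0.2701], [0.3638, -0.2479], [0.3873, -0.1704]] mean [ 0.4099 -0.2197  0.006 ]
   len [0.083  0.0717 0.081  0.072 ] ang [-107.1  162.    73.1  -16.4]
B stub [[0.4272, -0.2064], [0.4213, -0.2363], [0.3932, -0.2271], [0.3995, -0.1984]] mean [ 0.4103 -0.2171  0.078 ]
   len [0.0305 0.0296 0.0294 0.0288] ang [-101.1  161.9   77.5  -16.1]
cal bed bottom [[0.5605, 0.2896], [0.5522, 0.0524]] mean [0.5564 0.171  0.008 ]
   len [0.2373 0.2373] ang [-92.  88.]
cal strip out [[0.6722, 0.2861], [0.663, 0.0481]] mean [0.6676 0.1671 0.014 ]
   len [0.2382 0.2382] ang [-92.2  87.8]
fixed face top [[0.6481, 0.2642], [0.5692, 0.2648]] mean [0.6087 0.2645 0.03  ]
   len [0.0789 0.0789] ang [179.5  -0.5]
sprung 
[... 246 characters left out ...]
0.0451 0.0787] ang [-91.8 177.9  88.3  -1.5]
thumb [[0.6148, 0.1148], [0.6142, 0.0956], [0.5936, 0.096], [0.5942, 0.1152]] mean [0.6042 0.1054 0.086 ]
   len [0.0193 0.0206 0.0192 0.0206] ang [-91.8 178.8  88.3  -1.1]
keepers [[0.6666, -0.0448], [0.6581, -0.2801], [0.5296, -0.2758], [0.5378, -0.0412]] mean [ 0.598  -0.1605  0.032 ]
   len [0.2354 0.1285 0.2348 0.1289] ang [-92.1 178.1  88.   -1.6]
slot [[0.6244, -0.0434], [0.6172, -0.278], [0.5711, -0.2768], [0.5806, -0.0426]] mean [ 0.5983 -0.1602  0.032 ]
   len [0.2346 0.046  0.2344 0.0438] ang [-91.8 178.5  87.7  -1.1]
apron end [[0.6552, -0.3632], [0.5272, -0.3588]] mean [ 0.5912 -0.361   0.008 ]
   len [0.1281 0.1281] ang [178.1  -1.9]
```

```bash
cat >> h.py <<'E'
np.set_printoptions(precision=4,suppress=True)
a2=np.radians(-2.)
def cal(x,y): return np.array([.6066,.1743])+np.array([[np.cos(a2),-np.sin(a2)],[np.sin(a2),np.cos(a2)]])@np.array([x,y])
ar=np.radians(88.)
def rack(x,y): return np.array([.5969,-.1925])+np.array([[np.cos(ar),-np.sin(ar)],[np.sin(ar),np.cos(ar)]])@np.array([x,y])
def go(x,y,z,yaw,base=None):
    "deltas (mm, deg) from the present pose, or from base=(x,y,z,yaw), to a TCP pose"
    if base is None:
        o=ctrl.get_obs(); base=(*o["tool_pos"],o["orientation"][2])
    t=np.radians(base[3]); d=1000*(np.array([x,y,z])-base[:3]); 
    r=(yaw-base[3]+180)%360-180
    print("move",np.round([d[0]*np.cos(t)+d[1]*np.sin(t),d[0]*np.sin(t)-d[1]*np.cos(t),-d[2]],1),"rz",round(-r,1))
def st():
    o=ctrl.get_obs(); print(o["clock"].__round__(2),o["tool_pos"],o["orientation"],"F",o["force"].round(1),"op",round(o["opening"]*1000,1),"g",round(o["gripper_force"],1),"j",o["joint_pos"].round(0))
E
python3 -c "
from h import *
st(); p=cal(0,-.07);print(p); go(*p,.15,-92)
print(px('top',35,222,.1),px('top',70,222,0.1))"
```

```text
0.1 [0.187  0.6481 0.1902] [179.9176  -0.0084 -16.0944] F [ 0.4  0.3 -0.6] op 87.6 g 0.0 j [ 90.  21.   1.  -0. -70. -17.]
[0.6042 0.1043]
move [551.6 406.8  40.2] rz 75.9
[0.5894 0.6343 0.1   ] [0.587  0.5555 0.1   ]
```

Request:
apply_moves:
  deltas:
    - {"fingers": 87,"delta_pos": [40,30,0],"angular": [0,0,5]}
    - {"fingers": 87,"delta_pos": [80,59,0],"angular": [0,0,12]}
    - {"fingers": 87,"delta_pos": [120,88,0],"angular": [0,0,19]}
    - {"fingers": 87,"delta_pos": [160,118,0],"angular": [0,0,26]}
    - {"fingers": 87,"delta_pos": [200,148,0],"angular": [0,0,33]}
    - {"fingers": 87,"delta_pos": [240,177,0],"angular": [0,0,40]}
    - {"fingers": 87,"delta_pos": [280,207,0],"angular": [0,0,47]}
    - {"fingers": 87,"delta_pos": [320,236,0],"angular": [0,0,54]}
    - {"fingers": 87,"delta_pos": [360,265,0],"angular": [0,0,61]}
    - {"fingers": 87,"delta_pos": [400,295,0],"angular": [0,0,68]}

```text
clock: 1.1
tool_pos: [0.4904, 0.2524, 0.191]
orientation: [180.0, 0.0, -84.4]
force: [1.3, 1.6, -0.3]
opening: 0.0871
gripper_force: 0.0
```

```bash
python3 -c "
from h import *
st(); p=cal(0,-.07); go(*p,.15,-92)"
```

```text
1.1 [0.4904 0.2524 0.191 ] [179.9954   0.0033 -84.3614] F [ 1.3  1.6 -0.3] op 87.1 g 0.0 j [ 48.   9. -15.  -0. -66. -42.]
move [158.6 -98.7  41. ] rz 7.6
```

Request:
apply_moves:
  deltas:
    - {"fingers": 87,"delta_pos": [40,-25,8],"angular": [0,0,2]}
    - {"fingers": 87,"delta_pos": [80,-50,16],"angular": [0,0,4]}
    - {"fingers": 87,"delta_pos": [120,-75,30],"angular": [0,0,6]}
    - {"fingers": 87,"delta_pos": [150,-93,40],"angular": [0,0,7.7]}
    - {"fingers": 87,"delta_pos": [159,-99,50],"angular": [0,0,7.7]}
    - {"fingers": 87,"delta_pos": [159,-99,80],"angular": [0,0,7.7]}
    - {"fingers": 87,"delta_pos": [159,-99,110],"angular": [0,0,7.7]}
    - {"fingers": 87,"delta_pos": [159,-99,135],"angular": [0,0,7.7]}
    - {"fingers": 60,"delta_pos": [159,-99,140],"angular": [0,0,7.7]}
    - {"fingers": 35,"delta_pos": [159,-99,140],"angular": [0,0,7.7]}

```text
clock: 2.1
tool_pos: [0.6039, 0.1064, 0.0504]
orientation: [179.9, -0.1, -91.7]
force: [0.3, -0.4, 0.1]
opening: 0.0759
gripper_force: 0.0
```

```bash
python3 -c "
from h import *
st(); go(*cal(0,-.07),.051,-92); go(*cal(0,-.1045),.051,-92)"
```

```text
2.1 [0.6039 0.1064 0.0504] [179.9021  -0.0634 -91.7453] F [ 0.3 -0.4  0.1] op 75.9 g 0.0 j [ 28.  22. -17.   0. -51. -30.]
move [ 2.  -0.3 -0.6] rz 0.3
move [36.5 -0.2 -0.6] rz 0.3
```

Request:
apply_moves:
  deltas:
    - {"fingers": 15,"delta_pos": [1,0,0],"angular": [0,0,0.3]}
    - {"fingers": 15,"delta_pos": [2,0,0],"angular": [0,0,0.3]}
    - {"fingers": 15,"delta_pos": [2,0,0],"angular": [0,0,0.3]}
    - {"fingers": 15,"delta_pos": [2,0,0],"angular": [0,0,0.3]}
    - {"fingers": 15,"delta_pos": [2,0,0],"angular": [0,0,0.3]}
    - {"fingers": 15,"delta_pos": [2,0,0],"angular": [0,0,0.3]}
    - {"fingers": 15,"delta_pos": [2,0,0],"angular": [0,0,0.3]}
    - {"fingers": 15,"delta_pos": [2,0,0],"angular": [0,0,0.3]}
    - {"fingers": 15,"delta_pos": [2,0,0],"angular": [0,0,0.3]}
    - {"fingers": 15,"delta_pos": [2,0,0],"angular": [0,0,0.3]}

```text
clock: 3.1
tool_pos: [0.6044, 0.1043, 0.051]
orientation: [180.0, -0.0, -92.1]
force: [-0.3, 0.1, 0.4]
opening: 0.0152
gripper_force: 0.0
```

```bash
python3 -c "
from h import *
st(); go(*cal(0,-.07),.051,-92); go(*cal(0,-.1045),.051,-92)"
```

```text
3.1 [0.6044 0.1043 0.051 ] [179.9942  -0.0016 -92.0917] F [-0.3  0.1  0.4] op 15.2 g 0.0 j [ 28.  22. -17.  -0. -51. -30.]
move [-0.1  0.3 -0. ] rz -0.1
move [34.4  0.2 -0. ] rz -0.1
```

```bash
python3 - <<'E'
from h import *
import cv2
a=ctrl.snapshot("scene")[:,:,::-1]; b=ctrl.snapshot("top")[:,:,::-1]
A=cv2.resize(a[180:330,300:500],(800,600),interpolation=cv2.INTER_CUBIC)[:, :]
B=cv2.resize(b[150:300,180:380],(800,600),interpolation=cv2.INTER_CUBIC)
cv2.imwrite("pics/d.png",cv2.resize(np.hstack([A[:,:560],B[:,:560]]),(800,430)))
E
```

```text
(no output)
```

View pics/d.png

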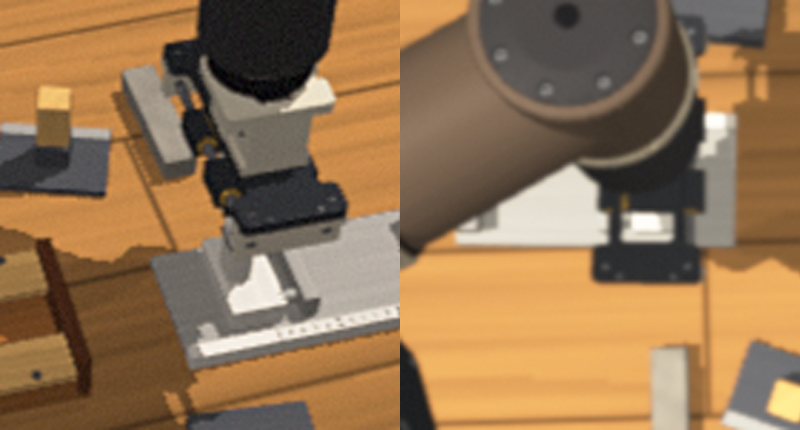

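```bash
python3 - <<'E'
from h import *
import cv2
s=cv2.imread("pics/scene0.png")
a=ctrl.snapshot("scene")[:,:,::-1]
f=lambda i: cv2.resize(i[225:315,340:440],(500,450),interpolation=cv2.INTER_CUBIC)
cv2.imwrite("pics/e.png",cv2.resize(np.hstack([f(s),f(a)]),(800,360)))
print(px("scene",384,260,.086),px("top",271.1,208.9,.086))
p=ctrl.camera_params("scene");T=np.linalg.inv(p["cam_to_world"])
for n,q in [("thumbtop",(*cal(0,-.07),.086)),("thumbbase",(*cal(0,-.07),.03)),("tcp",(.6044,.1043,.051))]:
    r=T@np.array([*q,1]); print(n,p["cx"]+p["fx"]*r[0]/-r[2],p["cy"]-p["fy"]*r[1]/-r[2])
E
```

```text
[0.6149 0.1016 0.086 ] [0.6053 0.106  0.086 ]
thumbtop 383.4381256741495 256.217381412098
thumbbase 381.2448680146201 272.87196229656763
tcp 382.0723013796169 266.8270423801338
```

View pics/e.png

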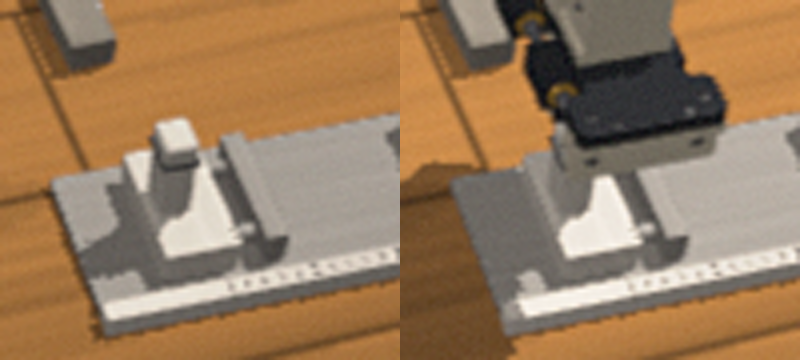

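Request:
apply_moves:
  deltas:
    - {"fingers": 0,"delta_pos": [0,0,0],"angular": [0,0,0]}
    - {"fingers": 0,"delta_pos": [0,0,0],"angular": [0,0,0]}
    - {"fingers": 0,"delta_pos": [0,0,0],"angular": [0,0,0]}

```text
clock: 3.55
tool_pos: [0.6044, 0.1043, 0.051]
orientation: [180.0, -0.0, -92.1]
force: [0.1, 0.1, -0.2]
opening: 0.0012
gripper_force: 0.0
```

```bash
python3 - <<'E'
from h import *
import cv2
print(px("top",267.5,248,.12),px("top",267.5,248,.16))
a=ctrl.snapshot("top")[:,:,::-1];b=ctrl.snapshot("scene")[:,:,::-1]
f=lambda i: cv2.resize(i,(400,400),interpolation=cv2.INTER_CUBIC)
cv2.imwrite("pics/f.png",np.hstack([f(a[180:260,230:310]),f(b[225:305,340:420])]))
st()
E
```

```text
[0.5137 0.1121 0.12  ] [0.5101 0.1077 0.16  ]
3.65 [0.6044 0.1043 0.051 ] [179.9973  -0.0018 -92.0886] F [0.1 0.5 0.1] op 0.5 g 0.0 j [ 28.  22. -17.   0. -51. -30.]
```

View pics/f.png

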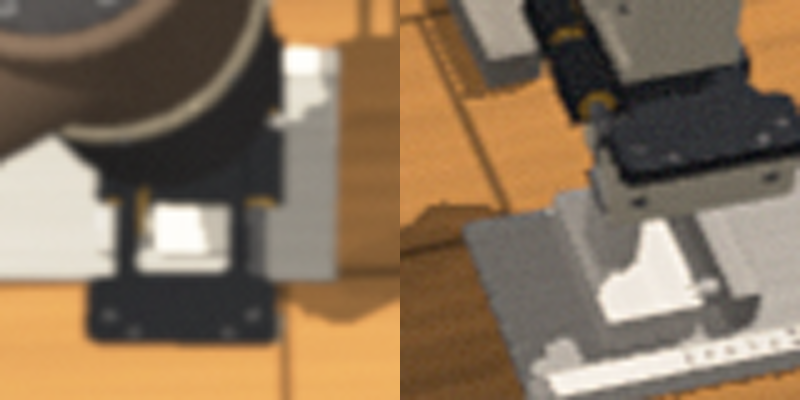

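```bash
python3 - <<'E'
from h import *
def pr(cam,q):
    p=ctrl.camera_params(cam);r=np.linalg.inv(p["cam_to_world"])@np.array([*q,1]); return np.round([p["cx"]+p["fx"]*r[0]/-r[2],p["cy"]-p["fy"]*r[1]/-r[2]],1)
for z in (.09,.117,.15,.19): print(z,pr("scene",(.70,.065,z)),pr("scene",(.70,.143,z)),pr("top",(.508,.065,z)),pr("top",(.508,.143,z)))
E
```

```text
0.09 [382.2 291.8] [417.1 283.8] [290.1 251.1] [255.3 252.1]
0.117 [383.4 283.4] [418.8 275.4] [289.3 250.1] [253.6 251.1]
0.15 [384.8 272.9] [420.9 264.8] [288.3 248.8] [251.4 249.9]
0.19 [386.7 259.5] [423.6 251.4] [286.9 247.1] [248.5 248.3]
```

Request:
apply_moves:
  deltas:
    - {"fingers": 20,"delta_pos": [0,0,-10],"angular": [0,0,0]}
    - {"fingers": 40,"delta_pos": [0,0,-40],"angular": [0,0,0]}
    - {"fingers": 40,"delta_pos": [0,0,-80],"angular": [0,0,-8]}
    - {"fingers": 40,"delta_pos": [0,0,-100],"angular": [0,0,-16]}
    - {"fingers": 40,"delta_pos": [0,0,-100],"angular": [0,0,-24]}
    - {"fingers": 40,"delta_pos": [0,0,-100],"angular": [0,0,-32]}
    - {"fingers": 40,"delta_pos": [0,0,-100],"angular": [0,0,-40]}
    - {"fingers": 40,"delta_pos": [0,0,-100],"angular": [0,0,-48]}
    - {"fingers": 40,"delta_pos": [0,0,-100],"angular": [0,0,-56]}
    - {"fingers": 40,"delta_pos": [0,0,-100],"angular": [0,0,-60]}

```text
clock: 4.65
tool_pos: [0.6046, 0.1043, 0.152]
orientation: [-180.0, -0.0, -31.8]
force: [-0.4, -0.3, 0.4]
opening: 0.0399
gripper_force: 0.0
```

```bash
python3 - <<'E'
from h import *
import cv2
b=ctrl.snapshot("scene")[:,:,::-1]
cv2.imwrite("pics/g.png",cv2.resize(b[170:320,310:460],(600,600),interpolation=cv2.INTER_CUBIC))
st()
def pr(cam,q):
    p=ctrl.camera_params(cam);r=np.linalg.inv(p["cam_to_world"])@np.array([*q,1]); return np.round([p["cx"]+p["fx"]*r[0]/-r[2],p["cy"]-p["fy"]*r[1]/-r[2]],1)
o=ctrl.get_obs()["tool_pos"]
for dz in(0,.019,.045,.066): print(dz,(pr("scene",o+[0,0,dz])-[310,170])*4)
E
```

```text
4.7 [0.6046 0.1043 0.152 ] [-179.964    -0.0278  -31.6569] F [-0.3 -0.4 -0.4] op 40.0 g 0.0 j [ 28.  16. -11.   0. -63.  30.]
0 [305.2 261.6]
0.019 [308.4 236. ]
0.045 [313.2 200.4]
0.066 [317.2 170.8]
```

View pics/g.png

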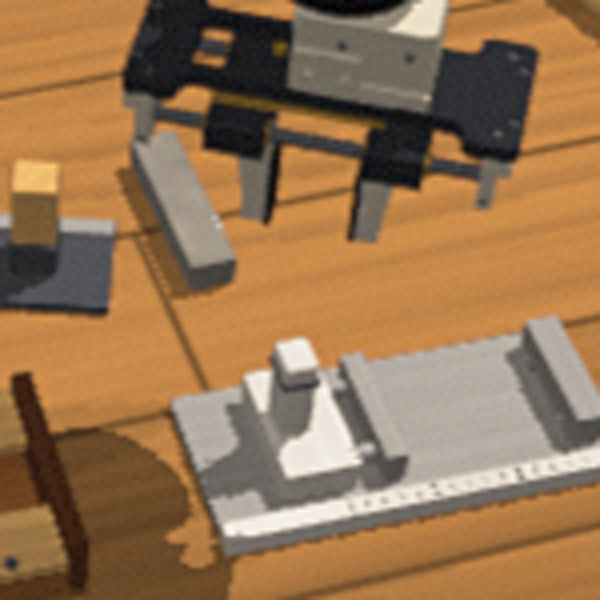

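```bash
cat >> h.py <<'E'
def pr(cam,q):
    p=ctrl.camera_params(cam);r=np.linalg.inv(p["cam_to_world"])@np.array([*q,1]); return np.round([p["cx"]+p["fx"]*r[0]/-r[2],p["cy"]-p["fy"]*r[1]/-r[2]],1)
E
python3 - <<'E'
from h import *
import cv2
b=ctrl.snapshot("top")[:,:,::-1]
cv2.imwrite("pics/g2.png",cv2.resize(b[150:290,180:350],(680,560),interpolation=cv2.INTER_CUBIC))
for z in (.2,.218,.24,.26): print(z,(pr("scene",(.554,.022,z))-[310,170])*4,(pr("scene",(.655,.186,z))-[310,170])*4)
print("finger tips, op 40 (inner+10):")
for z in (.152,.176,.2): print(z,(pr("scene",(.6046-.525*.03,.1043-.851*.03,z))-[310,170])*4,(pr("scene",(.6046+.525*.03,.1043+.851*.03,z))-[310,170])*4)
E
```

```text
0.2 [130.8 161.2] [500.4 232.4]
0.218 [132. 136.] [505.6 206.8]
0.24 [133.6 104. ] [512.4 175.2]
0.26 [135.2  74.4] [518.8 145.6]
finger tips, op 40 (inner+10):
0.152 [249.2 250.4] [361.2 272.4]
0.176 [252.8 218.4] [366.4 240.4]
0.2 [256.4 185.2] [371.6 207.6]
```

```bash
python3 - <<'E'
from h import *
go(*cal(0,-.07),.03,-92)
E
```

```text
move [ -0.4   0.2 121.9] rz 60.0
```

Request:
apply_moves:
  deltas:
    - {"fingers": 87,"delta_pos": [0,0,0],"angular": [0,0,8]}
    - {"fingers": 87,"delta_pos": [0,0,0],"angular": [0,0,16]}
    - {"fingers": 87,"delta_pos": [0,0,0],"angular": [0,0,24]}
    - {"fingers": 87,"delta_pos": [0,0,0],"angular": [0,0,32]}
    - {"fingers": 87,"delta_pos": [0,0,0],"angular": [0,0,40]}
    - {"fingers": 87,"delta_pos": [0,0,20],"angular": [0,0,48]}
    - {"fingers": 87,"delta_pos": [0,0,45],"angular": [0,0,56]}
    - {"fingers": 87,"delta_pos": [0,0,70],"angular": [0,0,60]}
    - {"fingers": 87,"delta_pos": [0,0,95],"angular": [0,0,60]}
    - {"fingers": 87,"delta_pos": [0,0,115],"angular": [0,0,60]}

```text
clock: 5.75
tool_pos: [0.6041, 0.1041, 0.0352]
orientation: [180.0, -0.0, -92.3]
force: [0.2, 0.4, -0.5]
opening: 0.0869
gripper_force: 0.0
```

Request:
apply_moves:
  deltas:
    - {"fingers": 80,"delta_pos": [0,0,4],"angular": [0,0,0]}
    - {"fingers": 70,"delta_pos": [0,0,7],"angular": [0,0,0]}
    - {"fingers": 60,"delta_pos": [0,0,7],"angular": [0,0,0]}
    - {"fingers": 50,"delta_pos": [0,0,7],"angular": [0,0,0]}
    - {"fingers": 50,"delta_pos": [0,0,7],"angular": [0,0,0]}

```text
clock: 6.25
tool_pos: [0.6051, 0.1046, 0.0301]
orientation: [-179.9, 0.0, -92.1]
force: [-0.4, -0.5, 0.6]
opening: 0.0538
gripper_force: 0.0
```

Request:
apply_moves:
  deltas:
    - {"fingers": 40,"delta_pos": [0,0,0],"angular": [0,0,0]}
    - {"fingers": 30,"delta_pos": [0,0,0],"angular": [0,0,0]}
    - {"fingers": 18,"delta_pos": [0,0,0],"angular": [0,0,0]}
    - {"fingers": 15,"delta_pos": [0,0,0],"angular": [0,0,0]}
    - {"fingers": 15,"delta_pos": [0,0,0],"angular": [0,0,0]}
    - {"fingers": 15,"delta_pos": [0,0,0],"angular": [0,0,0]}

```text
clock: 6.85
tool_pos: [0.6058, 0.1044, 0.0293]
orientation: [-179.9, 0.0, -92.1]
force: [4.9, -0.9, -2.6]
opening: 0.0241
gripper_force: 30.0
```

Request:
apply_moves:
  deltas:
    - {"fingers": 15,"delta_pos": [5,0,0],"angular": [0,0,0]}
    - {"fingers": 15,"delta_pos": [11,0,0],"angular": [0,0,0]}
    - {"fingers": 15,"delta_pos": [17,0,0],"angular": [0,0,0]}
    - {"fingers": 15,"delta_pos": [23,0,0],"angular": [0,0,0]}
    - {"fingers": 15,"delta_pos": [28,0,0],"angular": [0,0,0]}
    - {"fingers": 15,"delta_pos": [32,0,0],"angular": [0,0,0]}
    - {"fingers": 15,"delta_pos": [33,0,0],"angular": [0,0,0]}
    - {"fingers": 15,"delta_pos": [33,0,0],"angular": [0,0,0]}

```text
clock: 7.65
tool_pos: [0.6047, 0.0725, 0.0293]
orientation: [-179.8, 0.1, -92.1]
force: [4.1, 4.7, -3.1]
opening: 0.024
gripper_force: 30.0
```

Request:
apply_moves:
  deltas:
    - {"fingers": 15,"delta_pos": [1,0,0],"angular": [0,0,0]}
    - {"fingers": 15,"delta_pos": [2,0,0],"angular": [0,0,0]}
    - {"fingers": 15,"delta_pos": [3,0,0],"angular": [0,0,0]}
    - {"fingers": 15,"delta_pos": [3,0,0],"angular": [0,0,0]}

```text
clock: 8.05
tool_pos: [0.6046, 0.0698, 0.0293]
orientation: [-179.8, 0.1, -92.1]
force: [3.9, 4.9, -2.8]
opening: 0.0237
gripper_force: 30.0
```

Request:
apply_moves:
  deltas:
    - {"fingers": 15,"delta_pos": [1,0,0],"angular": [0,0,0]}
    - {"fingers": 15,"delta_pos": [2,0,0],"angular": [0,0,0]}
    - {"fingers": 15,"delta_pos": [2.5,0,0],"angular": [0,0,0]}
    - {"fingers": 15,"delta_pos": [2.5,0,0],"angular": [0,0,0]}

```text
clock: 8.45
tool_pos: [0.6047, 0.069, 0.0293]
orientation: [-179.8, 0.2, -92.1]
force: [1.5, 13.2, -2.2]
opening: 0.0238
gripper_force: 30.0
```

Request:
apply_moves:
  deltas:
    - {"fingers": 15,"delta_pos": [-1.5,0,0],"angular": [0,0,0]}
    - {"fingers": 40,"delta_pos": [-1.5,0,0],"angular": [0,0,0]}
    - {"fingers": 60,"delta_pos": [-1.5,0,0],"angular": [0,0,0]}
    - {"fingers": 80,"delta_pos": [-1.5,0,-5],"angular": [0,0,0]}
    - {"fingers": 80,"delta_pos": [-1.5,0,-40],"angular": [0,0,0]}
    - {"fingers": 87,"delta_pos": [-1.5,0,-85],"angular": [0,0,0]}
    - {"fingers": 87,"delta_pos": [-1.5,0,-100],"angular": [0,0,0]}
    - {"fingers": 87,"delta_pos": [-1.5,0,-100],"angular": [0,0,0]}

```text
clock: 9.25
tool_pos: [0.6048, 0.0676, 0.1328]
orientation: [-179.7, 0.1, -92.1]
force: [0.2, 0.2, -0.5]
opening: 0.0744
gripper_force: 0.0
```

```bash
python3 - <<'E'
from h import *
st(); go(.4213,.0095,.1,-21); go(.4213,.0095,.006,-21)
E
```

```text
9.25 [0.6048 0.0676 0.1328] [-179.6934    0.1126  -92.0852] F [ 0.2  0.2 -0.5] op 74.4 g 0.0 j [ 25.  17. -13.   0. -60. -27.]
move [ 64.7 181.3  32.8] rz -71.1
move [ 64.7 181.3 126.8] rz -71.1
```

Request:
apply_moves:
  deltas:
    - {"fingers": 87,"delta_pos": [10,25,0],"angular": [0,0,-8]}
    - {"fingers": 87,"delta_pos": [20,55,0],"angular": [0,0,-16]}
    - {"fingers": 87,"delta_pos": [32,90,0],"angular": [0,0,-24]}
    - {"fingers": 87,"delta_pos": [44,125,0],"angular": [0,0,-32]}
    - {"fingers": 87,"delta_pos": [56,158,0],"angular": [0,0,-40]}
    - {"fingers": 87,"delta_pos": [65,181,0],"angular": [0,0,-48]}
    - {"fingers": 87,"delta_pos": [65,181,0],"angular": [0,0,-56]}
    - {"fingers": 87,"delta_pos": [65,181,0],"angular": [0,0,-64]}
    - {"fingers": 87,"delta_pos": [65,181,0],"angular": [0,0,-71]}
    - {"fingers": 87,"delta_pos": [65,181,20],"angular": [0,0,-71]}

```text
clock: 10.25
tool_pos: [0.4209, 0.0092, 0.1102]
orientation: [-179.9, -0.2, -20.8]
force: [-0.2, 0.7, -0.5]
opening: 0.0868
gripper_force: 0.0
```

```bash
python3 - <<'E'
from h import *
import cv2
st(); go(.4213,.0095,.006,-21)
b=ctrl.snapshot("scene")[:,:,::-1]
cv2.imwrite("pics/g3.png",cv2.resize(b[140:290,230:430],(800,600),interpolation=cv2.INTER_CUBIC))
E
```

```text
10.25 [0.4209 0.0092 0.1102] [-179.8663   -0.153   -20.8328] F [-0.2  0.7 -0.5] op 86.8 g 0.0 j [ 28.   0. -37.   0. -53.  41.]
move [  0.2  -0.4 104.2] rz 0.2
```

View pics/g3.png

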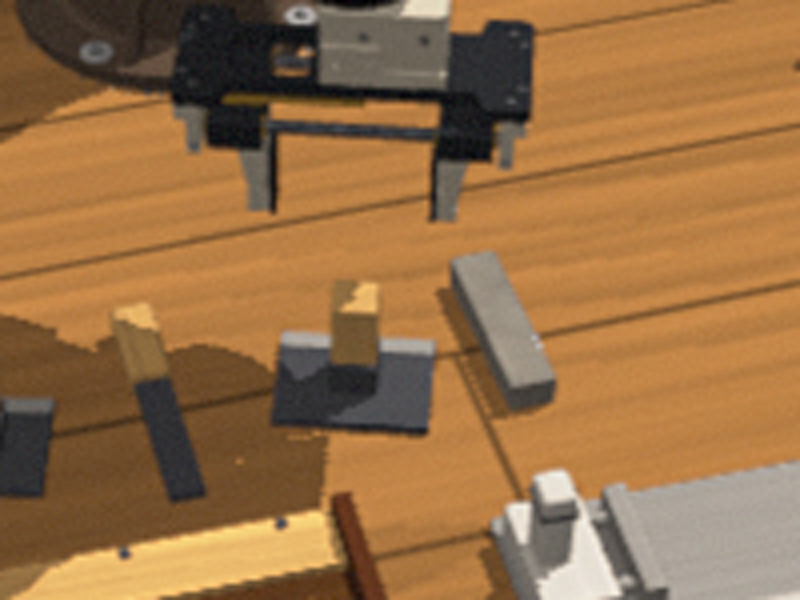

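Request:
apply_moves:
  deltas:
    - {"fingers": 87,"delta_pos": [0,0,20],"angular": [0,0,0]}
    - {"fingers": 87,"delta_pos": [0,0,50],"angular": [0,0,0]}
    - {"fingers": 80,"delta_pos": [0,0,80],"angular": [0,0,0]}
    - {"fingers": 70,"delta_pos": [0,0,100],"angular": [0,0,0]}
    - {"fingers": 55,"delta_pos": [0,0,104],"angular": [0,0,0]}
    - {"fingers": 40,"delta_pos": [0,0,104],"angular": [0,0,0]}
    - {"fingers": 30,"delta_pos": [0,0,104],"angular": [0,0,0]}
    - {"fingers": 18,"delta_pos": [0,0,104],"angular": [0,0,0]}
    - {"fingers": 18,"delta_pos": [0,0,104],"angular": [0,0,0]}
    - {"fingers": 18,"delta_pos": [0,0,104],"angular": [0,0,0]}

```text
clock: 11.3
tool_pos: [0.4205, 0.0094, 0.0058]
orientation: [-179.9, -0.1, -21.1]
force: [-0.8, 2.0, 1.3]
opening: 0.0298
gripper_force: 1.3
```

Request:
apply_moves:
  deltas:
    - {"fingers": 18,"delta_pos": [0,0,0],"angular": [0,0,0]}
    - {"fingers": 18,"delta_pos": [0,0,0],"angular": [0,0,0]}
    - {"fingers": 18,"delta_pos": [0,0,0],"angular": [0,0,0]}

```text
clock: 11.6
tool_pos: [0.4206, 0.0094, 0.0057]
orientation: [-179.9, -0.1, -21.1]
force: [-2.2, 2.4, 7.4]
opening: 0.0276
gripper_force: 30.0
```

```bash
python3 - <<'E'
from h import *
go(*cal(0,.039),.11,-2)
E
```

```text
move [ 101.5 -257.6 -104.3] rz -19.1
```

Request:
apply_moves:
  deltas:
    - {"fingers": 18,"delta_pos": [0,0,-8],"angular": [0,0,0]}
    - {"fingers": 18,"delta_pos": [0,0,-30],"angular": [0,0,0]}
    - {"fingers": 18,"delta_pos": [0,0,-60],"angular": [0,0,0]}
    - {"fingers": 18,"delta_pos": [0,0,-90],"angular": [0,0,0]}
    - {"fingers": 18,"delta_pos": [0,0,-105],"angular": [0,0,0]}
    - {"fingers": 18,"delta_pos": [0,0,-105],"angular": [0,0,0]}

```text
clock: 12.2
tool_pos: [0.4207, 0.0093, 0.112]
orientation: [-179.8, -0.1, -21.1]
force: [-0.7, 0.3, -4.3]
opening: 0.0277
gripper_force: 30.0
```

Request:
apply_moves:
  deltas:
    - {"fingers": 18,"delta_pos": [6,-15,0],"angular": [0,0,-2]}
    - {"fingers": 18,"delta_pos": [18,-45,0],"angular": [0,0,-5]}
    - {"fingers": 18,"delta_pos": [33,-83,0],"angular": [0,0,-8]}
    - {"fingers": 18,"delta_pos": [48,-122,0],"angular": [0,0,-11]}
    - {"fingers": 18,"delta_pos": [63,-160,0],"angular": [0,0,-14]}
    - {"fingers": 18,"delta_pos": [78,-198,0],"angular": [0,0,-17]}
    - {"fingers": 18,"delta_pos": [90,-228,0],"angular": [0,0,-19]}
    - {"fingers": 18,"delta_pos": [98,-248,0],"angular": [0,0,-19]}
    - {"fingers": 18,"delta_pos": [101,-256.5,0],"angular": [0,0,-19]}
    - {"fingers": 18,"delta_pos": [101,-256.5,0],"angular": [0,0,-19]}

```text
clock: 13.2
tool_pos: [0.6059, 0.2124, 0.1074]
orientation: [179.9, 0.2, -2.0]
force: [-1.5, 0.1, -3.3]
opening: 0.0277
gripper_force: 30.0
```

```bash
python3 - <<'E'
from h import *
import cv2
st(); go(*cal(0,.039),.016,-2)
b=ctrl.snapshot("top")[:,:,::-1];a=ctrl.snapshot("scene")[:,:,::-1]
cv2.imwrite("pics/k.png",np.hstack([cv2.resize(b[170:290,180:300],(400,400),interpolation=cv2.INTER_CUBIC),cv2.resize(a[180:320,330:470],(400,400),interpolation=cv2.INTER_CUBIC)]))
E
```

```text
13.2 [0.6059 0.2124 0.1074] [179.8857   0.1734  -2.0453] F [-1.5  0.1 -3.3] op 27.7 g 30.0 j [ 37.  21. -10.  -0. -59.  51.]
move [ 2.  -1.  91.4] rz -0.0
```

View pics/k.png

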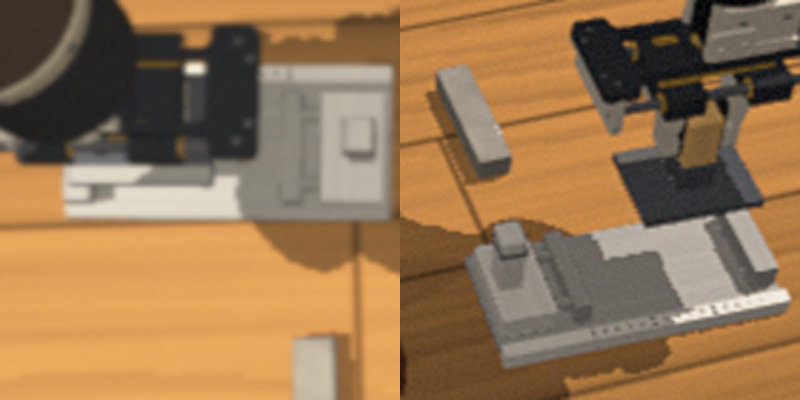

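Request:
apply_moves:
  deltas:
    - {"fingers": 18,"delta_pos": [1,-0.5,10],"angular": [0,0,0]}
    - {"fingers": 18,"delta_pos": [2,-0.5,30],"angular": [0,0,0]}
    - {"fingers": 18,"delta_pos": [2,-0.5,50],"angular": [0,0,0]}
    - {"fingers": 18,"delta_pos": [2,-0.5,65],"angular": [0,0,0]}
    - {"fingers": 18,"delta_pos": [2,-0.5,75],"angular": [0,0,0]}
    - {"fingers": 18,"delta_pos": [2,-0.5,83],"angular": [0,0,0]}
    - {"fingers": 18,"delta_pos": [2,-0.5,88],"angular": [0,0,0]}
    - {"fingers": 18,"delta_pos": [2,-0.5,90],"angular": [0,0,0]}
    - {"fingers": 18,"delta_pos": [2,-0.5,90],"angular": [0,0,0]}

```text
clock: 14.2
tool_pos: [0.6085, 0.2124, 0.0203]
orientation: [-180.0, -0.0, -2.1]
force: [-0.1, 0.3, -4.7]
opening: 0.0278
gripper_force: 30.0
```

Request:
apply_moves:
  deltas:
    - {"fingers": 18,"delta_pos": [0,0,2.5],"angular": [0,0,0]}
    - {"fingers": 18,"delta_pos": [0,0,5],"angular": [0,0,0]}
    - {"fingers": 18,"delta_pos": [0,0,6.5],"angular": [0,0,0]}
    - {"fingers": 18,"delta_pos": [0,0,6.5],"angular": [0,0,0]}

```text
clock: 14.6
tool_pos: [0.6085, 0.2125, 0.0138]
orientation: [-180.0, -0.0, -2.1]
force: [-1.7, 1.0, -1.6]
opening: 0.0278
gripper_force: 30.0
```

Request:
apply_moves:
  deltas:
    - {"fingers": 18,"delta_pos": [0,0,0.7],"angular": [0,0,0]}
    - {"fingers": 30,"delta_pos": [0,0,0.7],"angular": [0,0,0]}
    - {"fingers": 45,"delta_pos": [0,0,0.7],"angular": [0,0,0]}
    - {"fingers": 60,"delta_pos": [0,0,0.7],"angular": [0,0,0]}
    - {"fingers": 60,"delta_pos": [0,0,0],"angular": [0,0,0]}
    - {"fingers": 60,"delta_pos": [0,0,-30],"angular": [0,0,0]}
    - {"fingers": 87,"delta_pos": [0,0,-70],"angular": [0,0,0]}
    - {"fingers": 87,"delta_pos": [0,0,-100],"angular": [0,0,0]}
    - {"fingers": 87,"delta_pos": [0,0,-110],"angular": [0,0,0]}

```text
clock: 15.5
tool_pos: [0.6103, 0.2133, 0.1277]
orientation: [-179.8, -0.3, -2.1]
force: [0.5, 0.6, -0.3]
opening: 0.0781
gripper_force: 0.0
```

```bash
python3 - <<'E'
from h import *
st(); go(.6042,.0690,.022,-92)
E
```

```text
15.5 [0.6103 0.2133 0.1277] [-179.8378   -0.2936   -2.0589] F [ 0.5  0.6 -0.3] op 78.1 g 0.0 j [ 37.  20.  -8.   0. -61.  51.]
move [ -0.9 144.4 105.7] rz 89.9
```

Request:
apply_moves:
  deltas:
    - {"fingers": 87,"delta_pos": [0,15,0],"angular": [0,0,8.5]}
    - {"fingers": 87,"delta_pos": [0,35,0],"angular": [0,0,17]}
    - {"fingers": 87,"delta_pos": [0,60,0],"angular": [0,0,25.5]}
    - {"fingers": 87,"delta_pos": [0,85,0],"angular": [0,0,34]}
    - {"fingers": 87,"delta_pos": [0,110,0],"angular": [0,0,42.5]}
    - {"fingers": 87,"delta_pos": [0,130,0],"angular": [0,0,51]}
    - {"fingers": 87,"delta_pos": [0,140,0],"angular": [0,0,59.5]}
    - {"fingers": 87,"delta_pos": [0,144,0],"angular": [0,0,68]}
    - {"fingers": 87,"delta_pos": [0,144,0],"angular": [0,0,76.5]}
    - {"fingers": 87,"delta_pos": [0,144,0],"angular": [0,0,85]}

```text
clock: 16.5
tool_pos: [0.6028, 0.068, 0.123]
orientation: [180.0, -0.0, -87.5]
force: [0.5, -0.2, -0.1]
opening: 0.0869
gripper_force: 0.0
```

```bash
python3 - <<'E'
from h import *
import cv2
st(); go(.6042,.0690,.022,-92)
b=ctrl.snapshot("top")[:,:,::-1]
cv2.imwrite("pics/m.png",cv2.resize(b[170:260,180:310],(780,540),interpolation=cv2.INTER_CUBIC))
E
```

```text
16.5 [0.6028 0.068  0.123 ] [179.9547  -0.0078 -87.4772] F [ 0.5 -0.2 -0.1] op 86.9 g 0.0 j [ 25.  17. -14.  -0. -59. -22.]
move [ -0.9  -1.4 101. ] rz 4.5
```

View pics/m.png

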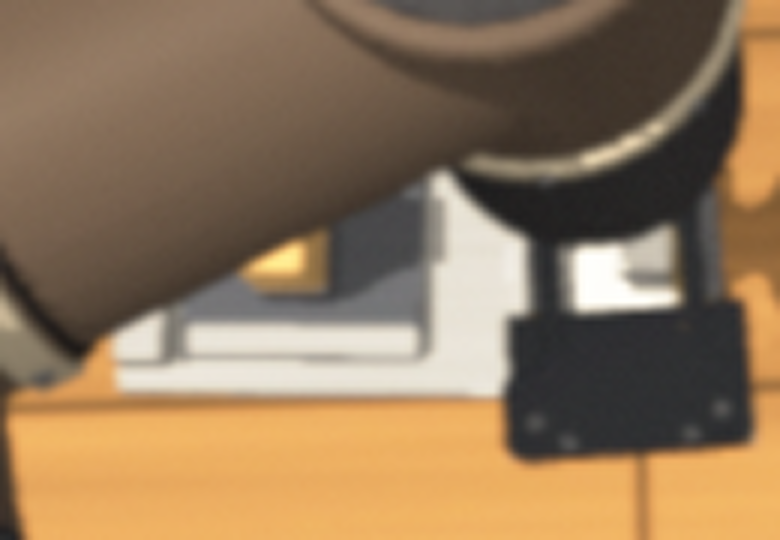

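Request:
apply_moves:
  deltas:
    - {"fingers": 87,"delta_pos": [-1,-1,15],"angular": [0,0,4.5]}
    - {"fingers": 87,"delta_pos": [-1,-1,40],"angular": [0,0,4.5]}
    - {"fingers": 87,"delta_pos": [-1,-1,70],"angular": [0,0,4.5]}
    - {"fingers": 75,"delta_pos": [-1,-1,92],"angular": [0,0,4.5]}
    - {"fingers": 60,"delta_pos": [-1,-1,101],"angular": [0,0,4.5]}
    - {"fingers": 45,"delta_pos": [-1,-1,101],"angular": [0,0,4.5]}
    - {"fingers": 32,"delta_pos": [-1,-1,101],"angular": [0,0,4.5]}
    - {"fingers": 15,"delta_pos": [-1,-1,101],"angular": [0,0,4.5]}
    - {"fingers": 15,"delta_pos": [-1,-1,101],"angular": [0,0,4.5]}
    - {"fingers": 15,"delta_pos": [-1,-1,101],"angular": [0,0,4.5]}

```text
clock: 17.55
tool_pos: [0.6045, 0.0697, 0.0234]
orientation: [-179.9, 0.0, -91.6]
force: [0.6, -0.6, -0.2]
opening: 0.0365
gripper_force: 0.0
```

Request:
apply_moves:
  deltas:
    - {"fingers": 15,"delta_pos": [0,0,0],"angular": [0,0,0]}
    - {"fingers": 15,"delta_pos": [0,0,0],"angular": [0,0,0]}
    - {"fingers": 15,"delta_pos": [0,0,0],"angular": [0,0,0]}

```text
clock: 17.85
tool_pos: [0.6046, 0.0696, 0.0229]
orientation: [-180.0, 0.0, -91.6]
force: [0.6, 0.1, 2.2]
opening: 0.0237
gripper_force: 30.0
```

Request:
apply_moves:
  deltas:
    - {"fingers": 15,"delta_pos": [-3,0,0],"angular": [0,0,0]}
    - {"fingers": 15,"delta_pos": [-8,0,0],"angular": [0,0,0]}
    - {"fingers": 15,"delta_pos": [-13,0,0],"angular": [0,0,0]}
    - {"fingers": 15,"delta_pos": [-18,0,0],"angular": [0,0,0]}
    - {"fingers": 15,"delta_pos": [-23,0,0],"angular": [0,0,0]}
    - {"fingers": 15,"delta_pos": [-27,0,0],"angular": [0,0,0]}
    - {"fingers": 15,"delta_pos": [-30,0,0],"angular": [0,0,0]}
    - {"fingers": 15,"delta_pos": [-32,0,0],"angular": [0,0,0]}
    - {"fingers": 15,"delta_pos": [-34,0,0],"angular": [0,0,0]}
    - {"fingers": 15,"delta_pos": [-36,0,0],"angular": [0,0,0]}

```text
clock: 18.85
tool_pos: [0.6058, 0.1045, 0.0229]
orientation: [-180.0, -0.1, -91.6]
force: [2.5, -6.6, 1.2]
opening: 0.0237
gripper_force: 30.0
```

Request:
apply_moves:
  deltas:
    - {"fingers": 15,"delta_pos": [-1,0,0],"angular": [0,0,0]}
    - {"fingers": 15,"delta_pos": [-2,0,0],"angular": [0,0,0]}
    - {"fingers": 15,"delta_pos": [-3,0,0],"angular": [0,0,0]}
    - {"fingers": 15,"delta_pos": [-4,0,0],"angular": [0,0,0]}
    - {"fingers": 15,"delta_pos": [-4,0,0],"angular": [0,0,0]}

```text
clock: 19.35
tool_pos: [0.6059, 0.108, 0.0229]
orientation: [-180.0, -0.1, -91.6]
force: [3.2, -8.3, 1.9]
opening: 0.024
gripper_force: 30.0
```

Request:
apply_moves:
  deltas:
    - {"fingers": 15,"delta_pos": [-1,0,0],"angular": [0,0,0]}
    - {"fingers": 15,"delta_pos": [-2,0,0],"angular": [0,0,0]}
    - {"fingers": 15,"delta_pos": [-3,0,0],"angular": [0,0,0]}
    - {"fingers": 15,"delta_pos": [-4,0,0],"angular": [0,0,0]}
    - {"fingers": 15,"delta_pos": [-5,0,0],"angular": [0,0,0]}
    - {"fingers": 15,"delta_pos": [-6,0,0],"angular": [0,0,0]}
    - {"fingers": 15,"delta_pos": [-7,0,0],"angular": [0,0,0]}
    - {"fingers": 15,"delta_pos": [-8,0,0],"angular": [0,0,0]}
    - {"fingers": 15,"delta_pos": [-8.5,0,0],"angular": [0,0,0]}
    - {"fingers": 15,"delta_pos": [-8.5,0,0],"angular": [0,0,0]}

```text
clock: 20.35
tool_pos: [0.6062, 0.116, 0.023]
orientation: [-180.0, -0.1, -91.6]
force: [5.2, -10.9, 1.4]
opening: 0.0235
gripper_force: 30.0
```

Request:
apply_moves:
  deltas:
    - {"fingers": 15,"delta_pos": [-0.7,0,0],"angular": [0,0,0]}
    - {"fingers": 15,"delta_pos": [-1.2,0,0],"angular": [0,0,0]}
    - {"fingers": 15,"delta_pos": [-1.2,0,0],"angular": [0,0,0]}
    - {"fingers": 15,"delta_pos": [-1.2,0,0],"angular": [0,0,0]}
    - {"fingers": 15,"delta_pos": [-1.2,0,0],"angular": [0,0,0]}
    - {"fingers": 15,"delta_pos": [-1.2,0,0],"angular": [0,0,0]}
    - {"fingers": 15,"delta_pos": [-1.2,0,0],"angular": [0,0,0]}
    - {"fingers": 15,"delta_pos": [-1.2,0,0],"angular": [0,0,0]}
    - {"fingers": 15,"delta_pos": [-1.2,0,0],"angular": [0,0,0]}
    - {"fingers": 15,"delta_pos": [-1.2,0,0],"angular": [0,0,0]}

```text
clock: 21.35
tool_pos: [0.6062, 0.1171, 0.0229]
orientation: [-180.0, -0.1, -91.6]
force: [4.9, -11.3, 0.9]
opening: 0.0241
gripper_force: 30.0
```

Request:
apply_moves:
  deltas:
    - {"fingers": 15,"delta_pos": [0,0,0],"angular": [0,0,0]}
    - {"fingers": 15,"delta_pos": [0,0,0],"angular": [0,0,0]}
    - {"fingers": 15,"delta_pos": [0,0,0],"angular": [0,0,0]}
    - {"fingers": 15,"delta_pos": [0,0,0],"angular": [0,0,0]}
    - {"fingers": 15,"delta_pos": [0,0,0],"angular": [0,0,0]}

```text
clock: 21.85
tool_pos: [0.6062, 0.1171, 0.0229]
orientation: [-180.0, -0.1, -91.6]
force: [5.2, -11.3, 1.7]
opening: 0.0241
gripper_force: 30.0
```

Held. Now open the jaws fully.

Request:
apply_moves:
  deltas:
    - {"fingers": 15,"delta_pos": [2,0,0],"angular": [0,0,0]}
    - {"fingers": 15,"delta_pos": [6,0,0],"angular": [0,0,0]}
    - {"fingers": 15,"delta_pos": [11,0,0],"angular": [0,0,0]}
    - {"fingers": 15,"delta_pos": [17,0,0],"angular": [0,0,0]}
    - {"fingers": 15,"delta_pos": [23,0,0],"angular": [0,0,0]}
    - {"fingers": 15,"delta_pos": [29,0,0],"angular": [0,0,0]}
    - {"fingers": 15,"delta_pos": [35,0,0],"angular": [0,0,0]}
    - {"fingers": 15,"delta_pos": [41,0,0],"angular": [0,0,0]}
    - {"fingers": 15,"delta_pos": [46,0,0],"angular": [0,0,0]}
    - {"fingers": 15,"delta_pos": [49.5,0,0],"angular": [0,0,0]}

```text
clock: 22.85
tool_pos: [0.6046, 0.0708, 0.0229]
orientation: [-179.9, 0.1, -91.6]
force: [0.3, 7.2, 2.5]
opening: 0.0237
gripper_force: 30.0
```

Request:
apply_moves:
  deltas:
    - {"fingers": 15,"delta_pos": [0,0,0],"angular": [0,0,0]}
    - {"fingers": 15,"delta_pos": [0,0,0],"angular": [0,0,0]}

```text
clock: 23.05
tool_pos: [0.6046, 0.0704, 0.0229]
orientation: [-179.9, 0.0, -91.6]
force: [1.7, 4.3, 3.6]
opening: 0.0237
gripper_force: 30.0
```

Request:
apply_moves:
  deltas:
    - {"fingers": 15,"delta_pos": [1,0,0],"angular": [0,0,0]}
    - {"fingers": 15,"delta_pos": [1.5,0,0],"angular": [0,0,0]}
    - {"fingers": 15,"delta_pos": [1.5,0,0],"angular": [0,0,0]}
    - {"fingers": 40,"delta_pos": [1.2,0,0],"angular": [0,0,0]}
    - {"fingers": 60,"delta_pos": [1.2,0,0],"angular": [0,0,0]}
    - {"fingers": 80,"delta_pos": [1.2,0,-5],"angular": [0,0,0]}
    - {"fingers": 80,"delta_pos": [1.2,0,-40],"angular": [0,0,0]}
    - {"fingers": 87,"delta_pos": [1.2,0,-80],"angular": [0,0,0]}
    - {"fingers": 87,"delta_pos": [1.2,0,-100],"angular": [0,0,0]}
    - {"fingers": 87,"delta_pos": [1.2,0,-100],"angular": [0,0,0]}

```text
clock: 24.05
tool_pos: [0.6059, 0.0686, 0.1265]
orientation: [-179.7, 0.1, -91.6]
force: [0.1, -0.6, 0.4]
opening: 0.0743
gripper_force: 0.0
```

```bash
python3 - <<'E'
from h import *
st(); go(.6085,.216,.0145,-2)
E
```

```text
24.05 [0.6059 0.0686 0.1265] [-179.6964    0.086   -91.5714] F [ 0.1 -0.6  0.4] op 74.3 g 0.0 j [ 25.  17. -13.   0. -59. -26.]
move [-147.4    1.4  112. ] rz -89.6
```

Request:
apply_moves:
  deltas:
    - {"fingers": 87,"delta_pos": [-15,0,0],"angular": [0,0,-8.5]}
    - {"fingers": 87,"delta_pos": [-35,0,0],"angular": [0,0,-17]}
    - {"fingers": 87,"delta_pos": [-60,0,0],"angular": [0,0,-25.5]}
    - {"fingers": 87,"delta_pos": [-85,0,0],"angular": [0,0,-34]}
    - {"fingers": 87,"delta_pos": [-110,0,0],"angular": [0,0,-42.5]}
    - {"fingers": 87,"delta_pos": [-130,1,0],"angular": [0,0,-51]}
    - {"fingers": 87,"delta_pos": [-142,1,0],"angular": [0,0,-59.5]}
    - {"fingers": 87,"delta_pos": [-147,1,0],"angular": [0,0,-68]}
    - {"fingers": 87,"delta_pos": [-147.5,1.4,0],"angular": [0,0,-76.5]}
    - {"fingers": 87,"delta_pos": [-147.5,1.4,0],"angular": [0,0,-85]}

```text
clock: 25.05
tool_pos: [0.6059, 0.2156, 0.1214]
orientation: [179.9, 0.1, -6.2]
force: [0.2, -1.0, -1.4]
opening: 0.0869
gripper_force: 0.0
```

```bash
python3 - <<'E'
from h import *
st(); go(.6085,.216,.0145,-2)
E
```

```text
25.05 [0.6059 0.2156 0.1214] [179.9095   0.1087  -6.2245] F [ 0.2 -1.  -1.4] op 86.9 g 0.0 j [ 37.  21.  -9.  -0. -61.  47.]
move [  2.6  -0.7 106.9] rz -4.2
```

Request:
apply_moves:
  deltas:
    - {"fingers": 87,"delta_pos": [2.5,-0.7,15],"angular": [0,0,-4.4]}
    - {"fingers": 87,"delta_pos": [2.5,-0.7,40],"angular": [0,0,-4.4]}
    - {"fingers": 87,"delta_pos": [2.5,-0.7,70],"angular": [0,0,-4.4]}
    - {"fingers": 75,"delta_pos": [2.5,-0.7,95],"angular": [0,0,-4.4]}
    - {"fingers": 60,"delta_pos": [2.5,-0.7,106],"angular": [0,0,-4.4]}
    - {"fingers": 45,"delta_pos": [2.5,-0.7,106],"angular": [0,0,-4.4]}
    - {"fingers": 32,"delta_pos": [2.5,-0.7,106],"angular": [0,0,-4.4]}
    - {"fingers": 18,"delta_pos": [2.5,-0.7,106],"angular": [0,0,-4.4]}
    - {"fingers": 18,"delta_pos": [2.5,-0.7,106],"angular": [0,0,-4.4]}
    - {"fingers": 18,"delta_pos": [2.5,-0.7,106],"angular": [0,0,-4.4]}

```text
clock: 26.05
tool_pos: [0.6097, 0.2167, 0.0175]
orientation: [-179.9, -0.1, -2.2]
force: [0.1, -0.1, -0.5]
opening: 0.0367
gripper_force: 0.0
```

Request:
apply_moves:
  deltas:
    - {"fingers": 18,"delta_pos": [0,0,0],"angular": [0,0,0]}
    - {"fingers": 18,"delta_pos": [0,0,0],"angular": [0,0,0]}
    - {"fingers": 18,"delta_pos": [0,0,0],"angular": [0,0,0]}

```text
clock: 26.35
tool_pos: [0.6095, 0.2166, 0.0171]
orientation: [-180.0, -0.0, -2.2]
force: [-1.9, 0.5, 4.3]
opening: 0.0278
gripper_force: 30.0
```

```bash
python3 - <<'E'
from h import *
st(); go(*rack(-.13,0),.112,-92);print(rack(-.13,0))
E
```

```text
26.35 [0.6095 0.2166 0.0171] [-179.9795   -0.0349   -2.1762] F [-1.9  0.5  4.3] op 27.8 g 30.0 j [ 37.  27. -15.   0. -49.  51.]
move [  3.3 539.3 -94.9] rz 89.8
[ 0.5924 -0.3224]
```

Request:
apply_moves:
  deltas:
    - {"fingers": 18,"delta_pos": [0,0,-8],"angular": [0,0,0]}
    - {"fingers": 18,"delta_pos": [0,0,-35],"angular": [0,0,0]}
    - {"fingers": 18,"delta_pos": [0,0,-70],"angular": [0,0,0]}
    - {"fingers": 18,"delta_pos": [0,0,-95],"angular": [0,0,0]}
    - {"fingers": 18,"delta_pos": [0,10,-100],"angular": [0,0,3]}
    - {"fingers": 18,"delta_pos": [0,35,-100],"angular": [0,0,8]}
    - {"fingers": 18,"delta_pos": [0,70,-100],"angular": [0,0,15]}
    - {"fingers": 18,"delta_pos": [0,110,-100],"angular": [0,0,22]}
    - {"fingers": 18,"delta_pos": [1,150,-100],"angular": [0,0,29]}
    - {"fingers": 18,"delta_pos": [1,190,-100],"angular": [0,0,36]}

```text
clock: 27.35
tool_pos: [0.6021, 0.025, 0.1162]
orientation: [180.0, 0.1, -38.5]
force: [0.5, -0.9, -5.0]
opening: 0.0279
gripper_force: 30.0
```

```bash
python3 - <<'E'
from h import *
st(); go(*rack(-.13,0),.117,-92)
E
```

```text
27.35 [0.6021 0.025  0.1162] [179.9509   0.0565 -38.4722] F [ 0.5 -0.9 -5. ] op 27.9 g 30.0 j [ 21.  17. -15.  -0. -58.  31.]
move [208.5 278.   -0.8] rz 53.5
```

Request:
apply_moves:
  deltas:
    - {"fingers": 18,"delta_pos": [24,32,0],"angular": [0,0,7]}
    - {"fingers": 18,"delta_pos": [48,64,0],"angular": [0,0,14]}
    - {"fingers": 18,"delta_pos": [72,96,0],"angular": [0,0,21]}
    - {"fingers": 18,"delta_pos": [96,128,0],"angular": [0,0,28]}
    - {"fingers": 18,"delta_pos": [120,160,0],"angular": [0,0,35]}
    - {"fingers": 18,"delta_pos": [144,192,0],"angular": [0,0,42]}
    - {"fingers": 18,"delta_pos": [168,224,0],"angular": [0,0,49]}
    - {"fingers": 18,"delta_pos": [190,253,0],"angular": [0,0,53.3]}
    - {"fingers": 18,"delta_pos": [203,271,0],"angular": [0,0,53.3]}
    - {"fingers": 18,"delta_pos": [208,277.5,0],"angular": [0,0,53.3]}

```text
clock: 28.35
tool_pos: [0.5936, -0.3224, 0.1156]
orientation: [179.9, 0.0, -91.6]
force: [-0.0, 1.0, -4.3]
opening: 0.0278
gripper_force: 30.0
```

```bash
python3 - <<'E'
from h import *
import cv2
st(); go(*rack(-.13,0),.022,-92.2)
a=ctrl.snapshot("scene")[:,:,::-1]
cv2.imwrite("pics/n.png",cv2.resize(a[210:360,160:360],(800,600),interpolation=cv2.INTER_CUBIC))
E
```

```text
28.35 [ 0.5936 -0.3224  0.1156] [179.884    0.0309 -91.6456] F [-0.   1.  -4.3] op 27.8 g 30.0 j [-12.  24.  -5.  -0. -62.  10.]
move [ 0.1  1.3 93.6] rz 0.6
```

```bash
cp pics/top0.png /dev/null; python3 - <<'E'
from h import *
for n,z in(("apron -85,54",.008),): print(pr("top",(*rack(-.17,0),.008)))
E
```

```text
[468.3 214.3]
```

Request:
apply_moves:
  deltas:
    - {"fingers": 18,"delta_pos": [0,1.2,10],"angular": [0,0,0.5]}
    - {"fingers": 18,"delta_pos": [0,1.2,30],"angular": [0,0,0.5]}
    - {"fingers": 18,"delta_pos": [0,1.2,50],"angular": [0,0,0.5]}
    - {"fingers": 18,"delta_pos": [0,1.2,68],"angular": [0,0,0.5]}
    - {"fingers": 18,"delta_pos": [0,1.2,80],"angular": [0,0,0.5]}
    - {"fingers": 18,"delta_pos": [0,1.2,88],"angular": [0,0,0.5]}
    - {"fingers": 18,"delta_pos": [0,1.2,93],"angular": [0,0,0.5]}
    - {"fingers": 18,"delta_pos": [0,1.2,95],"angular": [0,0,0.5]}
    - {"fingers": 18,"delta_pos": [0,1.2,95],"angular": [0,0,0.5]}

```text
clock: 29.3
tool_pos: [0.594, -0.3201, 0.0218]
orientation: [-180.0, -0.0, -92.0]
force: [-0.3, -0.0, -4.2]
opening: 0.0284
gripper_force: 30.0
```

```bash
python3 - <<'E'
from h import *
st(); go(*rack(-.13,0),.0171,-92.2); go(*rack(.1125,0),.0171,-92.2)
E
```

```text
29.3 [ 0.594  -0.3201  0.0218] [-179.9768   -0.0082  -91.9808] F [-0.3 -0.  -4.2] op 28.4 g 30.0 j [-12.  28. -11.   0. -51.  10.]
move [2.3 1.6 4.7] rz 0.2
move [-240.2    1.5    4.7] rz 0.2
```

Request:
apply_moves:
  deltas:
    - {"fingers": 18,"delta_pos": [0,1.5,3],"angular": [0,0,0.2]}
    - {"fingers": 18,"delta_pos": [-4,1.5,3],"angular": [0,0,0.2]}
    - {"fingers": 18,"delta_pos": [-14,1.5,3],"angular": [0,0,0.2]}
    - {"fingers": 18,"delta_pos": [-28,1.5,3],"angular": [0,0,0.2]}
    - {"fingers": 18,"delta_pos": [-42,1.5,3],"angular": [0,0,0.2]}
    - {"fingers": 18,"delta_pos": [-55,1.5,3],"angular": [0,0,0.2]}
    - {"fingers": 18,"delta_pos": [-60,1.5,3],"angular": [0,0,0.2]}
    - {"fingers": 18,"delta_pos": [-60,1.5,3],"angular": [0,0,0.2]}

```text
clock: 30.1
tool_pos: [0.5947, -0.259, 0.0188]
orientation: [-180.0, -0.0, -92.1]
force: [1.3, -0.3, -4.1]
opening: 0.028
gripper_force: 30.0
```

```bash
python3 - <<'E'
from h import *
st(); go(*rack(.1125,0),.0171,-92.2)
E
```

```text
30.1 [ 0.5947 -0.259   0.0188] [-179.9861   -0.0022  -92.0903] F [ 1.3 -0.3 -4.1] op 28.0 g 30.0 j [ -6.  27. -14.   0. -49.   4.]
move [-179.     0.4    1.7] rz 0.1
```

Request:
apply_moves:
  deltas:
    - {"fingers": 18,"delta_pos": [-6,0.2,0],"angular": [0,0,0.1]}
    - {"fingers": 18,"delta_pos": [-22,0.2,0],"angular": [0,0,0.1]}
    - {"fingers": 18,"delta_pos": [-42,0.2,0],"angular": [0,0,0.1]}
    - {"fingers": 18,"delta_pos": [-62,0.2,0],"angular": [0,0,0.1]}
    - {"fingers": 18,"delta_pos": [-82,0.2,0],"angular": [0,0,0.1]}
    - {"fingers": 18,"delta_pos": [-102,0.2,0],"angular": [0,0,0.1]}
    - {"fingers": 18,"delta_pos": [-122,0.2,0],"angular": [0,0,0.1]}
    - {"fingers": 18,"delta_pos": [-142,0.2,0],"angular": [0,0,0.1]}
    - {"fingers": 18,"delta_pos": [-158,0.2,0],"angular": [0,0,0.1]}
    - {"fingers": 18,"delta_pos": [-168,0.2,0],"angular": [0,0,0.1]}

```text
clock: 31.1
tool_pos: [0.6006, -0.0908, 0.0186]
orientation: [-180.0, 0.0, -92.2]
force: [0.3, 0.4, -4.2]
opening: 0.0279
gripper_force: 30.0
```

```bash
python3 - <<'E'
from h import *
st(); go(*rack(.1125,0),.0171,-92.2)
E
```

```text
31.1 [ 0.6006 -0.0908  0.0186] [-179.9914    0.0038  -92.2467] F [ 0.3  0.4 -4.2] op 27.9 g 30.0 j [ 10.  23. -20.  -0. -47. -12.]
move [-10.8   0.2   1.5] rz -0.0
```

Smooth; approach the stop and feel for it, setting down as well.

Request:
apply_moves:
  deltas:
    - {"fingers": 18,"delta_pos": [-3,0,0.5],"angular": [0,0,0]}
    - {"fingers": 18,"delta_pos": [-6,0,1],"angular": [0,0,0]}
    - {"fingers": 18,"delta_pos": [-8,0,1.5],"angular": [0,0,0]}
    - {"fingers": 18,"delta_pos": [-10,0,1.5],"angular": [0,0,0]}
    - {"fingers": 18,"delta_pos": [-11,0,1.5],"angular": [0,0,0]}
    - {"fingers": 18,"delta_pos": [-11,0,1.5],"angular": [0,0,0]}

```text
clock: 31.7
tool_pos: [0.6011, -0.0815, 0.0171]
orientation: [-180.0, 0.0, -92.3]
force: [0.6, -0.5, -1.9]
opening: 0.0279
gripper_force: 30.0
```

Request:
apply_moves:
  deltas:
    - {"fingers": 18,"delta_pos": [-1,0,0],"angular": [0,0,0]}
    - {"fingers": 18,"delta_pos": [-2,0,0],"angular": [0,0,0]}
    - {"fingers": 18,"delta_pos": [-3,0,0],"angular": [0,0,0]}
    - {"fingers": 18,"delta_pos": [-3,0,0],"angular": [0,0,0]}

```text
clock: 32.1
tool_pos: [0.6012, -0.0782, 0.0171]
orientation: [-180.0, 0.0, -92.3]
force: [-1.0, -1.4, -2.1]
opening: 0.0277
gripper_force: 30.0
```

Request:
apply_moves:
  deltas:
    - {"fingers": 18,"delta_pos": [-1,0,0],"angular": [0,0,0]}
    - {"fingers": 18,"delta_pos": [-2,0,0],"angular": [0,0,0]}
    - {"fingers": 18,"delta_pos": [-3,0,0],"angular": [0,0,0]}
    - {"fingers": 18,"delta_pos": [-3,0,0],"angular": [0,0,0]}

```text
clock: 32.5
tool_pos: [0.6014, -0.0768, 0.0175]
orientation: [180.0, -0.1, -92.2]
force: [0.5, -9.0, -0.7]
opening: 0.0277
gripper_force: 30.0
```

Request:
apply_moves:
  deltas:
    - {"fingers": 30,"delta_pos": [0,0,0],"angular": [0,0,0]}
    - {"fingers": 45,"delta_pos": [0,0,0],"angular": [0,0,0]}
    - {"fingers": 60,"delta_pos": [0,0,0],"angular": [0,0,0]}
    - {"fingers": 70,"delta_pos": [0,0,-5],"angular": [0,0,0]}
    - {"fingers": 80,"delta_pos": [0,0,-40],"angular": [0,0,0]}
    - {"fingers": 87,"delta_pos": [0,0,-85],"angular": [0,0,-8]}
    - {"fingers": 87,"delta_pos": [0,10,-110],"angular": [0,0,-16]}
    - {"fingers": 87,"delta_pos": [0,25,-110],"angular": [0,0,-24]}
    - {"fingers": 87,"delta_pos": [0,45,-110],"angular": [0,0,-32]}
    - {"fingers": 87,"delta_pos": [0,70,-110],"angular": [0,0,-40]}

```text
clock: 33.5
tool_pos: [0.5312, -0.0723, 0.1276]
orientation: [-179.9, -0.0, -52.0]
force: [-0.4, -0.0, -0.5]
opening: 0.0864
gripper_force: 0.0
```

```bash
python3 - <<'E'
from h import *
import cv2
b=ctrl.snapshot("top")[:,:,::-1]
cv2.imwrite("pics/p.png",cv2.resize(b[175:325,320:480],(640,600),interpolation=cv2.INTER_CUBIC))
st(); go(.4101,-.2184,.006,-17)
E
```

```text
33.55 [ 0.527  -0.0723  0.1275] [179.9944   0.0845 -51.5121] F [-5.8  0.1 -4.3] op 86.8 g 0.0 j [ 13.  10. -22.  -0. -57.  25.]
move [ 41.6 182.4 121.5] rz -34.5
```

View pics/p.png

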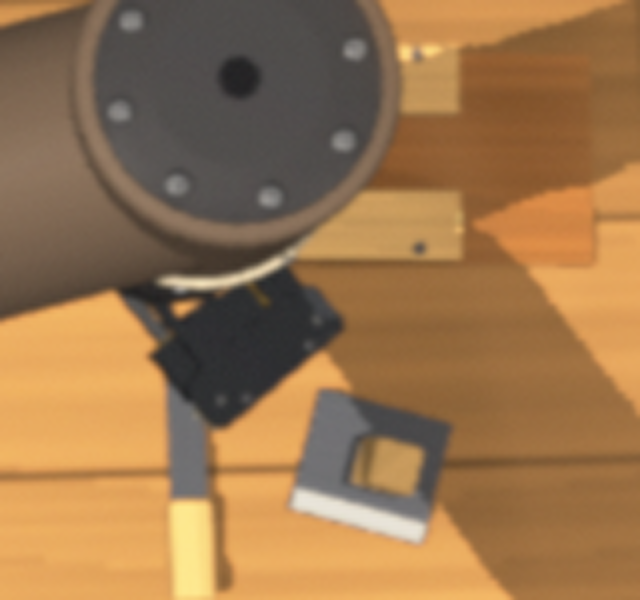

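Request:
apply_moves:
  deltas:
    - {"fingers": 87,"delta_pos": [5,22,0],"angular": [0,0,-4]}
    - {"fingers": 87,"delta_pos": [12,54,0],"angular": [0,0,-9]}
    - {"fingers": 87,"delta_pos": [20,90,0],"angular": [0,0,-15]}
    - {"fingers": 87,"delta_pos": [29,128,0],"angular": [0,0,-22]}
    - {"fingers": 87,"delta_pos": [36,160,0],"angular": [0,0,-28]}
    - {"fingers": 87,"delta_pos": [40,178,0],"angular": [0,0,-34]}
    - {"fingers": 87,"delta_pos": [41,182,5],"angular": [0,0,-34.5]}
    - {"fingers": 87,"delta_pos": [41,182,25],"angular": [0,0,-34.5]}
    - {"fingers": 87,"delta_pos": [41,182,40],"angular": [0,0,-34.5]}
    - {"fingers": 87,"delta_pos": [41,182,40],"angular": [0,0,-34.5]}

```text
clock: 34.55
tool_pos: [0.4114, -0.2157, 0.0854]
orientation: [180.0, 0.2, -17.9]
force: [-0.0, 0.5, 0.5]
opening: 0.0872
gripper_force: 0.0
```

```bash
python3 - <<'E'
from h import *
st(); go(.4101,-.2184,.006,-17)
E
```

```text
34.55 [ 0.4114 -0.2157  0.0854] [179.9818   0.1808 -17.9241] F [-0.   0.5  0.5] op 87.2 g 0.0 j [ -3.   7. -33.  -0. -50.  75.]
move [-0.4  3.  79.4] rz -0.9
```

Request:
apply_moves:
  deltas:
    - {"fingers": 87,"delta_pos": [-0.4,3,20],"angular": [0,0,-0.9]}
    - {"fingers": 87,"delta_pos": [-0.4,3,50],"angular": [0,0,-0.9]}
    - {"fingers": 75,"delta_pos": [-0.4,3,72],"angular": [0,0,-0.9]}
    - {"fingers": 60,"delta_pos": [-0.4,3,79],"angular": [0,0,-0.9]}
    - {"fingers": 45,"delta_pos": [-0.4,3,79],"angular": [0,0,-0.9]}
    - {"fingers": 32,"delta_pos": [-0.4,3,79],"angular": [0,0,-0.9]}
    - {"fingers": 18,"delta_pos": [-0.4,3,79],"angular": [0,0,-0.9]}
    - {"fingers": 18,"delta_pos": [-0.4,3,79],"angular": [0,0,-0.9]}
    - {"fingers": 18,"delta_pos": [-0.4,3,79],"angular": [0,0,-0.9]}
    - {"fingers": 18,"delta_pos": [-0.4,3,79],"angular": [0,0,-0.9]}

```text
clock: 35.55
tool_pos: [0.4113, -0.219, 0.0084]
orientation: [-180.0, -0.0, -16.9]
force: [-0.2, 0.8, -1.0]
opening: 0.0285
gripper_force: 0.1
```

Request:
apply_moves:
  deltas:
    - {"fingers": 18,"delta_pos": [0,0,0],"angular": [0,0,0]}
    - {"fingers": 18,"delta_pos": [0,0,0],"angular": [0,0,0]}

```text
clock: 35.75
tool_pos: [0.4113, -0.2191, 0.0084]
orientation: [180.0, -0.0, -16.9]
force: [-1.0, 1.5, 5.0]
opening: 0.0278
gripper_force: 30.0
```

```bash
python3 - <<'E'
from h import *
st(); go(*cal(0,.0465),.12,-2); print(cal(0,.0465))
E
```

```text
35.75 [ 0.4113 -0.2191  0.0084] [179.9998  -0.0233 -16.8854] F [-1.   1.5  5. ] op 27.8 g 30.0 j [ -4.  13. -38.   0. -38.  77.]
move [  60.7 -478.1 -111.6] rz -14.9
[0.6082 0.2208]
```

Request:
apply_moves:
  deltas:
    - {"fingers": 18,"delta_pos": [0,0,-8],"angular": [0,0,0]}
    - {"fingers": 18,"delta_pos": [0,0,-35],"angular": [0,0,0]}
    - {"fingers": 18,"delta_pos": [0,0,-70],"angular": [0,0,0]}
    - {"fingers": 18,"delta_pos": [0,0,-100],"angular": [0,0,0]}
    - {"fingers": 18,"delta_pos": [1,-10,-110],"angular": [0,0,0]}
    - {"fingers": 18,"delta_pos": [4,-35,-112],"angular": [0,0,-2]}
    - {"fingers": 18,"delta_pos": [9,-70,-112],"angular": [0,0,-4]}
    - {"fingers": 18,"delta_pos": [14,-110,-112],"angular": [0,0,-6]}
    - {"fingers": 18,"delta_pos": [19,-150,-112],"angular": [0,0,-8]}
    - {"fingers": 18,"delta_pos": [24,-190,-112],"angular": [0,0,-10]}

```text
clock: 36.75
tool_pos: [0.4888, -0.0423, 0.1193]
orientation: [180.0, 0.1, -6.8]
force: [1.1, 0.3, -2.1]
opening: 0.028
gripper_force: 30.0
```

```bash
python3 - <<'E'
from h import *
st(); go(*cal(0,.0465),.12,-2)
E
```

```text
36.75 [ 0.4888 -0.0423  0.1193] [179.9934   0.0886  -6.8291] F [ 1.1  0.3 -2.1] op 28.0 g 30.0 j [ 18.   7. -28.  -0. -55.  65.]
move [  87.3 -275.4   -0.7] rz -4.8
```

Request:
apply_moves:
  deltas:
    - {"fingers": 18,"delta_pos": [12,-38,0],"angular": [0,0,-1]}
    - {"fingers": 18,"delta_pos": [24,-76,0],"angular": [0,0,-2]}
    - {"fingers": 18,"delta_pos": [36,-114,0],"angular": [0,0,-3]}
    - {"fingers": 18,"delta_pos": [48,-152,0],"angular": [0,0,-4]}
    - {"fingers": 18,"delta_pos": [60,-190,0],"angular": [0,0,-4.8]}
    - {"fingers": 18,"delta_pos": [72,-228,0],"angular": [0,0,-4.8]}
    - {"fingers": 18,"delta_pos": [81,-256,0],"angular": [0,0,-4.8]}
    - {"fingers": 18,"delta_pos": [86,-271,0],"angular": [0,0,-4.8]}
    - {"fingers": 18,"delta_pos": [87,-275,0],"angular": [0,0,-4.8]}
    - {"fingers": 18,"delta_pos": [87,-275,0],"angular": [0,0,-4.8]}

```text
clock: 37.75
tool_pos: [0.6078, 0.2183, 0.119]
orientation: [179.9, 0.1, -2.1]
force: [0.3, -0.9, -3.7]
opening: 0.0282
gripper_force: 30.0
```

```bash
python3 - <<'E'
from h import *
st(); go(*cal(0,.0465),.0164,-2)
E
```

```text
37.75 [0.6078 0.2183 0.119 ] [179.9387   0.1058  -2.0749] F [ 0.3 -0.9 -3.7] op 28.2 g 30.0 j [ 37.  21.  -9.  -0. -61.  51.]
move [  0.4  -2.5 102.6] rz -0.1
```

Request:
apply_moves:
  deltas:
    - {"fingers": 18,"delta_pos": [0,-1,12],"angular": [0,0,0]}
    - {"fingers": 18,"delta_pos": [0,-1,35],"angular": [0,0,0]}
    - {"fingers": 18,"delta_pos": [0,-1,58],"angular": [0,0,0]}
    - {"fingers": 18,"delta_pos": [0,-1,76],"angular": [0,0,0]}
    - {"fingers": 18,"delta_pos": [0,-1,88],"angular": [0,0,0]}
    - {"fingers": 18,"delta_pos": [0,-1,95],"angular": [0,0,0]}
    - {"fingers": 18,"delta_pos": [0,-1,100],"angular": [0,0,0]}
    - {"fingers": 18,"delta_pos": [0,-1,101],"angular": [0,0,0]}
    - {"fingers": 18,"delta_pos": [0,-1,101],"angular": [0,0,0]}

```text
clock: 38.65
tool_pos: [0.609, 0.2196, 0.0196]
orientation: [-180.0, -0.0, -2.1]
force: [-0.1, -0.5, -4.1]
opening: 0.0279
gripper_force: 30.0
```

Request:
apply_moves:
  deltas:
    - {"fingers": 18,"delta_pos": [0,0,2],"angular": [0,0,0]}
    - {"fingers": 18,"delta_pos": [0,0,3.3],"angular": [0,0,0]}
    - {"fingers": 18,"delta_pos": [0,0,3.3],"angular": [0,0,0]}

```text
clock: 38.95
tool_pos: [0.6091, 0.2197, 0.0165]
orientation: [-180.0, -0.1, -2.1]
force: [-1.5, -0.6, 1.1]
opening: 0.0276
gripper_force: 30.0
```

Down on the bed. Release, lift, then to the thumb post.

Request:
apply_moves:
  deltas:
    - {"fingers": 30,"delta_pos": [0,0,0],"angular": [0,0,0]}
    - {"fingers": 45,"delta_pos": [0,0,0],"angular": [0,0,0]}
    - {"fingers": 60,"delta_pos": [0,0,0],"angular": [0,0,0]}
    - {"fingers": 60,"delta_pos": [0,0,-4],"angular": [0,0,0]}
    - {"fingers": 60,"delta_pos": [0,0,-30],"angular": [0,0,0]}
    - {"fingers": 87,"delta_pos": [0,0,-70],"angular": [0,0,0]}
    - {"fingers": 87,"delta_pos": [0,0,-100],"angular": [0,0,0]}
    - {"fingers": 87,"delta_pos": [0,15,-105],"angular": [0,0,8]}
    - {"fingers": 87,"delta_pos": [0,40,-105],"angular": [0,0,16]}
    - {"fingers": 87,"delta_pos": [0,65,-105],"angular": [0,0,24]}

```text
clock: 39.95
tool_pos: [0.6064, 0.1542, 0.1216]
orientation: [-179.9, -0.0, -26.4]
force: [0.3, 0.6, -0.5]
opening: 0.086
gripper_force: 0.0
```

```bash
python3 - <<'E'
from h import *
st(); go(.6045,.0692,.022,-92)
E
```

```text
39.95 [0.6064 0.1542 0.1216] [-179.939    -0.0369  -26.37  ] F [ 0.3  0.6 -0.5] op 86.0 g 0.0 j [ 32.  19. -11.  -0. -60.  32.]
move [36.1 77.  99.6] rz 65.6
```

Request:
apply_moves:
  deltas:
    - {"fingers": 87,"delta_pos": [10,22,0],"angular": [0,0,8.5]}
    - {"fingers": 87,"delta_pos": [20,44,0],"angular": [0,0,17]}
    - {"fingers": 87,"delta_pos": [30,63,0],"angular": [0,0,25.5]}
    - {"fingers": 87,"delta_pos": [36,76,0],"angular": [0,0,34]}
    - {"fingers": 87,"delta_pos": [36,77,0],"angular": [0,0,42.5]}
    - {"fingers": 87,"delta_pos": [36,77,0],"angular": [0,0,51]}
    - {"fingers": 87,"delta_pos": [36,77,0],"angular": [0,0,59.5]}
    - {"fingers": 87,"delta_pos": [36,77,0],"angular": [0,0,65.5]}
    - {"fingers": 87,"delta_pos": [36,77,20],"angular": [0,0,65.5]}
    - {"fingers": 87,"delta_pos": [36,77,50],"angular": [0,0,65.5]}

```text
clock: 40.95
tool_pos: [0.6065, 0.07, 0.0725]
orientation: [-179.7, 0.1, -91.6]
force: [-0.1, 0.3, -0.4]
opening: 0.0873
gripper_force: 0.0
```

```bash
python3 - <<'E'
from h import *
st(); go(.6045,.0692,.022,-92)
E
```

```text
40.95 [0.6065 0.07   0.0725] [-179.7395    0.099   -91.5858] F [-0.1  0.3 -0.4] op 87.3 g 0.0 j [ 25.  20. -17.   0. -53. -27.]
move [ 0.9  2.  50.5] rz 0.4
```

Request:
apply_moves:
  deltas:
    - {"fingers": 87,"delta_pos": [0.5,2,25],"angular": [0,0,0.3]}
    - {"fingers": 75,"delta_pos": [0.5,2,45],"angular": [0,0,0.3]}
    - {"fingers": 60,"delta_pos": [0.5,2,50],"angular": [0,0,0.3]}
    - {"fingers": 45,"delta_pos": [0.5,2,50],"angular": [0,0,0.3]}
    - {"fingers": 32,"delta_pos": [0.5,2,50],"angular": [0,0,0.3]}
    - {"fingers": 15,"delta_pos": [0.5,2,50],"angular": [0,0,0.3]}
    - {"fingers": 15,"delta_pos": [0.5,2,50],"angular": [0,0,0.3]}
    - {"fingers": 15,"delta_pos": [0.5,2,50],"angular": [0,0,0.3]}
    - {"fingers": 15,"delta_pos": [0.5,2,50],"angular": [0,0,0.3]}
    - {"fingers": 15,"delta_pos": [0.5,2,50],"angular": [0,0,0.3]}

```text
clock: 41.95
tool_pos: [0.6046, 0.0692, 0.0213]
orientation: [-179.8, 0.0, -91.9]
force: [5.2, -0.6, -1.6]
opening: 0.0238
gripper_force: 30.0
```

Request:
apply_moves:
  deltas:
    - {"fingers": 15,"delta_pos": [0,0,0],"angular": [0,0,0]}
    - {"fingers": 15,"delta_pos": [0,0,0],"angular": [0,0,0]}

```text
clock: 42.15
tool_pos: [0.6046, 0.0693, 0.0213]
orientation: [-179.8, 0.0, -91.9]
force: [5.8, -1.4, -2.0]
opening: 0.0236
gripper_force: 30.0
```

Request:
apply_moves:
  deltas:
    - {"fingers": 15,"delta_pos": [-3,0,0],"angular": [0,0,0]}
    - {"fingers": 15,"delta_pos": [-9,0,0],"angular": [0,0,0]}
    - {"fingers": 15,"delta_pos": [-15,0,0],"angular": [0,0,0]}
    - {"fingers": 15,"delta_pos": [-21,0,0],"angular": [0,0,0]}
    - {"fingers": 15,"delta_pos": [-27,0,0],"angular": [0,0,0]}
    - {"fingers": 15,"delta_pos": [-33,0,0],"angular": [0,0,0]}
    - {"fingers": 15,"delta_pos": [-38,0,0],"angular": [0,0,0]}
    - {"fingers": 15,"delta_pos": [-42,0,0],"angular": [0,0,0]}
    - {"fingers": 15,"delta_pos": [-45,0,0],"angular": [0,0,0]}
    - {"fingers": 15,"delta_pos": [-48,0,0],"angular": [0,0,0]}

```text
clock: 43.15
tool_pos: [0.6063, 0.1163, 0.0213]
orientation: [-179.8, -0.0, -91.9]
force: [8.5, -7.3, -1.0]
opening: 0.0236
gripper_force: 30.0
```

Request:
apply_moves:
  deltas:
    - {"fingers": 15,"delta_pos": [-1,0,0],"angular": [0,0,0]}
    - {"fingers": 15,"delta_pos": [-2,0,0],"angular": [0,0,0]}
    - {"fingers": 15,"delta_pos": [-3,0,0],"angular": [0,0,0]}
    - {"fingers": 15,"delta_pos": [-4,0,0],"angular": [0,0,0]}
    - {"fingers": 15,"delta_pos": [-5,0,0],"angular": [0,0,0]}
    - {"fingers": 15,"delta_pos": [-6,0,0],"angular": [0,0,0]}
    - {"fingers": 15,"delta_pos": [-7,0,0],"angular": [0,0,0]}
    - {"fingers": 15,"delta_pos": [-8,0,0],"angular": [0,0,0]}
    - {"fingers": 15,"delta_pos": [-9,0,0],"angular": [0,0,0]}
    - {"fingers": 15,"delta_pos": [-10,0,0],"angular": [0,0,0]}

```text
clock: 44.15
tool_pos: [0.6066, 0.1256, 0.0213]
orientation: [-179.9, -0.1, -91.9]
force: [8.0, -9.4, -1.1]
opening: 0.0239
gripper_force: 30.0
```

Request:
apply_moves:
  deltas:
    - {"fingers": 15,"delta_pos": [-1,0,0],"angular": [0,0,0]}
    - {"fingers": 15,"delta_pos": [-2,0,0],"angular": [0,0,0]}
    - {"fingers": 15,"delta_pos": [-3,0,0],"angular": [0,0,0]}
    - {"fingers": 15,"delta_pos": [-4,0,0],"angular": [0,0,0]}
    - {"fingers": 15,"delta_pos": [-5,0,0],"angular": [0,0,0]}
    - {"fingers": 15,"delta_pos": [-5.6,0,0],"angular": [0,0,0]}
    - {"fingers": 15,"delta_pos": [-5.6,0,0],"angular": [0,0,0]}

```text
clock: 44.85
tool_pos: [0.6068, 0.1308, 0.0213]
orientation: [-179.9, -0.1, -91.9]
force: [9.2, -11.4, -1.0]
opening: 0.0237
gripper_force: 30.0
```

Request:
apply_moves:
  deltas:
    - {"fingers": 15,"delta_pos": [0,0,0],"angular": [0,0,0]}
    - {"fingers": 15,"delta_pos": [0,0,0],"angular": [0,0,0]}

```text
clock: 45.05
tool_pos: [0.6068, 0.1307, 0.0213]
orientation: [-179.9, -0.1, -91.9]
force: [9.1, -11.4, -2.5]
opening: 0.0241
gripper_force: 30.0
```

Same signature as before (11.4 N, ~8 mm give). Hold 1.2 s, then open.

Request:
apply_moves:
  deltas:
    - {"fingers": 15,"delta_pos": [0,0,0],"angular": [0,0,0]}
    - {"fingers": 15,"delta_pos": [0,0,0],"angular": [0,0,0]}
    - {"fingers": 15,"delta_pos": [0,0,0],"angular": [0,0,0]}
    - {"fingers": 15,"delta_pos": [0,0,0],"angular": [0,0,0]}
    - {"fingers": 15,"delta_pos": [0,0,0],"angular": [0,0,0]}
    - {"fingers": 15,"delta_pos": [0,0,0],"angular": [0,0,0]}
    - {"fingers": 15,"delta_pos": [0,0,0],"angular": [0,0,0]}
    - {"fingers": 15,"delta_pos": [0,0,0],"angular": [0,0,0]}
    - {"fingers": 15,"delta_pos": [0,0,0],"angular": [0,0,0]}
    - {"fingers": 15,"delta_pos": [0,0,0],"angular": [0,0,0]}

```text
clock: 46.05
tool_pos: [0.6068, 0.1307, 0.0213]
orientation: [-179.9, -0.1, -91.9]
force: [7.5, -10.2, -2.0]
opening: 0.0242
gripper_force: 30.0
```

Request:
apply_moves:
  deltas:
    - {"fingers": 15,"delta_pos": [2,0,0],"angular": [0,0,0]}
    - {"fingers": 15,"delta_pos": [7,0,0],"angular": [0,0,0]}
    - {"fingers": 15,"delta_pos": [14,0,0],"angular": [0,0,0]}
    - {"fingers": 15,"delta_pos": [22,0,0],"angular": [0,0,0]}
    - {"fingers": 15,"delta_pos": [30,0,0],"angular": [0,0,0]}
    - {"fingers": 15,"delta_pos": [38,0,0],"angular": [0,0,0]}
    - {"fingers": 15,"delta_pos": [46,0,0],"angular": [0,0,0]}
    - {"fingers": 15,"delta_pos": [54,0,0],"angular": [0,0,0]}
    - {"fingers": 15,"delta_pos": [60,0,0],"angular": [0,0,0]}
    - {"fingers": 15,"delta_pos": [63,0,0],"angular": [0,0,0]}

```text
clock: 47.05
tool_pos: [0.6047, 0.071, 0.0213]
orientation: [-179.8, 0.1, -91.9]
force: [3.9, 6.5, -2.3]
opening: 0.024
gripper_force: 30.0
```

Request:
apply_moves:
  deltas:
    - {"fingers": 15,"delta_pos": [1,0,0],"angular": [0,0,0]}
    - {"fingers": 15,"delta_pos": [2,0,0],"angular": [0,0,0]}
    - {"fingers": 15,"delta_pos": [2,0,0],"angular": [0,0,0]}

```text
clock: 47.35
tool_pos: [0.6046, 0.0692, 0.0213]
orientation: [-179.8, 0.1, -91.9]
force: [3.9, 5.6, -1.2]
opening: 0.0235
gripper_force: 30.0
```

Request:
apply_moves:
  deltas:
    - {"fingers": 15,"delta_pos": [1,0,0],"angular": [0,0,0]}
    - {"fingers": 15,"delta_pos": [1.2,0,0],"angular": [0,0,0]}
    - {"fingers": 15,"delta_pos": [1.2,0,0],"angular": [0,0,0]}

```text
clock: 47.65
tool_pos: [0.6047, 0.0692, 0.0213]
orientation: [-179.8, 0.2, -91.9]
force: [3.2, 10.7, -1.8]
opening: 0.0242
gripper_force: 30.0
```

Request:
apply_moves:
  deltas:
    - {"fingers": 40,"delta_pos": [0,0,0],"angular": [0,0,0]}
    - {"fingers": 60,"delta_pos": [0,0,0],"angular": [0,0,0]}
    - {"fingers": 80,"delta_pos": [0,0,-5],"angular": [0,0,0]}
    - {"fingers": 80,"delta_pos": [0,0,-40],"angular": [0,0,0]}
    - {"fingers": 87,"delta_pos": [0,0,-80],"angular": [0,0,0]}
    - {"fingers": 87,"delta_pos": [0,0,-100],"angular": [0,0,0]}
    - {"fingers": 87,"delta_pos": [-15,0,-105],"angular": [0,0,-8]}
    - {"fingers": 87,"delta_pos": [-40,0,-105],"angular": [0,0,-16]}
    - {"fingers": 87,"delta_pos": [-65,0,-105],"angular": [0,0,-24]}
    - {"fingers": 87,"delta_pos": [-90,0,-105],"angular": [0,0,-32]}

```text
clock: 48.65
tool_pos: [0.6055, 0.1567, 0.1264]
orientation: [-180.0, -0.0, -59.6]
force: [0.6, -0.4, -0.2]
opening: 0.0868
gripper_force: 0.0
```

```bash
python3 - <<'E'
from h import *
st(); go(.609,cal(0,.049)[1]+.0003,.0165,-2)
E
```

```text
48.65 [0.6055 0.1567 0.1264] [-179.9871   -0.0095  -59.6031] F [ 0.6 -0.4 -0.2] op 86.8 g 0.0 j [ 32.  19. -11.   0. -60.  -2.]
move [-55.9 -36.8 109.9] rz -57.6
```

Jaws fully open. On to the middle head.

Request:
apply_moves:
  deltas:
    - {"fingers": 87,"delta_pos": [-15,-10,0],"angular": [0,0,-8.5]}
    - {"fingers": 87,"delta_pos": [-32,-21,0],"angular": [0,0,-17]}
    - {"fingers": 87,"delta_pos": [-46,-30,0],"angular": [0,0,-25.5]}
    - {"fingers": 87,"delta_pos": [-55,-36,0],"angular": [0,0,-34]}
    - {"fingers": 87,"delta_pos": [-56,-37,0],"angular": [0,0,-42.5]}
    - {"fingers": 87,"delta_pos": [-56,-37,0],"angular": [0,0,-51]}
    - {"fingers": 87,"delta_pos": [-56,-37,0],"angular": [0,0,-57.6]}
    - {"fingers": 87,"delta_pos": [-56,-37,15],"angular": [0,0,-57.6]}
    - {"fingers": 87,"delta_pos": [-56,-37,40],"angular": [0,0,-57.6]}
    - {"fingers": 87,"delta_pos": [-56,-37,50],"angular": [0,0,-57.6]}

```text
clock: 49.65
tool_pos: [0.6083, 0.2224, 0.0739]
orientation: [179.9, 0.1, -2.3]
force: [-0.3, -0.6, -0.3]
opening: 0.0871
gripper_force: 0.0
```

```bash
python3 - <<'E'
from h import *
st(); go(.609,cal(0,.049)[1]+.0003,.0165,-2)
E
```

```text
49.65 [0.6083 0.2224 0.0739] [179.9165   0.1497  -2.3314] F [-0.3 -0.6 -0.3] op 87.1 g 0.0 j [ 37.  23. -11.  -0. -56.  50.]
move [ 0.7 -1.2 57.4] rz -0.3
```

Request:
apply_moves:
  deltas:
    - {"fingers": 87,"delta_pos": [0.5,-1,25],"angular": [0,0,-0.3]}
    - {"fingers": 75,"delta_pos": [0.5,-1,48],"angular": [0,0,-0.3]}
    - {"fingers": 60,"delta_pos": [0.5,-1,57],"angular": [0,0,-0.3]}
    - {"fingers": 45,"delta_pos": [0.5,-1,57],"angular": [0,0,-0.3]}
    - {"fingers": 32,"delta_pos": [0.5,-1,57],"angular": [0,0,-0.3]}
    - {"fingers": 18,"delta_pos": [0.5,-1,57],"angular": [0,0,-0.3]}
    - {"fingers": 18,"delta_pos": [0.5,-1,57],"angular": [0,0,-0.3]}
    - {"fingers": 18,"delta_pos": [0.5,-1,57],"angular": [0,0,-0.3]}
    - {"fingers": 18,"delta_pos": [0.5,-1,57],"angular": [0,0,-0.3]}
    - {"fingers": 18,"delta_pos": [0.5,-1,57],"angular": [0,0,-0.3]}

```text
clock: 50.65
tool_pos: [0.6101, 0.2238, 0.0193]
orientation: [180.0, -0.0, -2.0]
force: [-0.6, -3.6, 4.1]
opening: 0.0276
gripper_force: 30.0
```

Request:
apply_moves:
  deltas:
    - {"fingers": 18,"delta_pos": [0,0,0],"angular": [0,0,0]}
    - {"fingers": 18,"delta_pos": [0,0,0],"angular": [0,0,0]}

```text
clock: 50.85
tool_pos: [0.6101, 0.2238, 0.0192]
orientation: [180.0, 0.0, -2.0]
force: [-1.7, -4.0, 4.7]
opening: 0.0279
gripper_force: 30.0
```

Request:
apply_moves:
  deltas:
    - {"fingers": 18,"delta_pos": [0,0,-8],"angular": [0,0,0]}
    - {"fingers": 18,"delta_pos": [0,0,-35],"angular": [0,0,0]}
    - {"fingers": 18,"delta_pos": [0,0,-70],"angular": [0,0,0]}
    - {"fingers": 18,"delta_pos": [0,0,-95],"angular": [0,0,0]}
    - {"fingers": 18,"delta_pos": [0,10,-100],"angular": [0,0,3]}
    - {"fingers": 18,"delta_pos": [0,35,-100],"angular": [0,0,8]}
    - {"fingers": 18,"delta_pos": [0,70,-100],"angular": [0,0,15]}
    - {"fingers": 18,"delta_pos": [0,110,-100],"angular": [0,0,22]}
    - {"fingers": 18,"delta_pos": [1,150,-100],"angular": [0,0,29]}
    - {"fingers": 18,"delta_pos": [1,190,-100],"angular": [0,0,36]}

```text
clock: 51.85
tool_pos: [0.6041, 0.0336, 0.1186]
orientation: [-180.0, 0.0, -38.2]
force: [1.0, -1.1, -3.2]
opening: 0.0277
gripper_force: 30.0
```

```bash
python3 - <<'E'
from h import *
st(); go(*rack(-.132,0),.117,-92.2)
E
```

```text
51.85 [0.6041 0.0336 0.1186] [-179.9799    0.0357  -38.2498] F [ 1.  -1.1 -3.2] op 27.7 g 30.0 j [ 22.  17. -14.  -0. -59.  30.]
move [212.4 288.5   1.6] rz 54.0
```

Request:
apply_moves:
  deltas:
    - {"fingers": 18,"delta_pos": [24,32,0],"angular": [0,0,7]}
    - {"fingers": 18,"delta_pos": [48,65,0],"angular": [0,0,14]}
    - {"fingers": 18,"delta_pos": [73,99,0],"angular": [0,0,21]}
    - {"fingers": 18,"delta_pos": [98,133,0],"angular": [0,0,28]}
    - {"fingers": 18,"delta_pos": [122,166,0],"angular": [0,0,35]}
    - {"fingers": 18,"delta_pos": [146,199,0],"angular": [0,0,42]}
    - {"fingers": 18,"delta_pos": [170,232,0],"angular": [0,0,49]}
    - {"fingers": 18,"delta_pos": [192,262,0],"angular": [0,0,54]}
    - {"fingers": 18,"delta_pos": [207,281,0],"angular": [0,0,54]}
    - {"fingers": 18,"delta_pos": [212,289,0],"angular": [0,0,54]}

```text
clock: 52.85
tool_pos: [0.5932, -0.3258, 0.118]
orientation: [180.0, 0.0, -92.1]
force: [0.1, 0.4, -3.2]
opening: 0.0278
gripper_force: 30.0
```

```bash
python3 - <<'E'
from h import *
st(); go(*rack(-.132,0),.0192,-92.2)
E
```

```text
52.85 [ 0.5932 -0.3258  0.118 ] [179.9591   0.0316 -92.1226] F [ 0.1  0.4 -3.2] op 27.8 g 30.0 j [-12.  24.  -5.  -0. -62.  10.]
move [-1.3  1.  98.8] rz 0.1
```

Request:
apply_moves:
  deltas:
    - {"fingers": 18,"delta_pos": [-1,1.5,12],"angular": [0,0,0.1]}
    - {"fingers": 18,"delta_pos": [-1,1.5,35],"angular": [0,0,0.1]}
    - {"fingers": 18,"delta_pos": [-1,1.5,57],"angular": [0,0,0.1]}
    - {"fingers": 18,"delta_pos": [-1,1.5,74],"angular": [0,0,0.1]}
    - {"fingers": 18,"delta_pos": [-1,1.5,86],"angular": [0,0,0.1]}
    - {"fingers": 18,"delta_pos": [-1,1.5,93],"angular": [0,0,0.1]}
    - {"fingers": 18,"delta_pos": [-1,1.5,97],"angular": [0,0,0.1]}
    - {"fingers": 18,"delta_pos": [-1,1.5,98],"angular": [0,0,0.1]}
    - {"fingers": 18,"delta_pos": [-1,1.5,98],"angular": [0,0,0.1]}

```text
clock: 53.75
tool_pos: [0.5927, -0.3228, 0.0213]
orientation: [-179.9, -0.0, -92.1]
force: [-0.1, -0.1, -3.1]
opening: 0.0278
gripper_force: 30.0
```

```bash
python3 - <<'E'
from h import *
st(); go(*rack(-.132,0),.0192,-92.2); go(*rack(.0375,0),.0192,-92.2)
E
```

```text
53.75 [ 0.5927 -0.3228  0.0213] [-179.9497   -0.0142  -92.0792] F [-0.1 -0.1 -3.1] op 27.8 g 30.0 j [-12.  29. -11.   0. -51.  10.]
move [1.7 0.3 2.1] rz 0.1
move [-167.8    0.6    2.1] rz 0.1
```

Request:
apply_moves:
  deltas:
    - {"fingers": 18,"delta_pos": [-4,0.4,0.5],"angular": [0,0,0.1]}
    - {"fingers": 18,"delta_pos": [-14,0.4,0.5],"angular": [0,0,0.1]}
    - {"fingers": 18,"delta_pos": [-30,0.4,0.5],"angular": [0,0,0.1]}
    - {"fingers": 18,"delta_pos": [-48,0.4,0.5],"angular": [0,0,0.1]}
    - {"fingers": 18,"delta_pos": [-68,0.4,0.5],"angular": [0,0,0.1]}
    - {"fingers": 18,"delta_pos": [-88,0.4,0.5],"angular": [0,0,0.1]}
    - {"fingers": 18,"delta_pos": [-108,0.4,0.5],"angular": [0,0,0.1]}
    - {"fingers": 18,"delta_pos": [-128,0.4,0.5],"angular": [0,0,0.1]}
    - {"fingers": 18,"delta_pos": [-144,0.4,0.5],"angular": [0,0,0.1]}
    - {"fingers": 18,"delta_pos": [-154,0.4,0.5],"angular": [0,0,0.1]}

```text
clock: 54.75
tool_pos: [0.5976, -0.1667, 0.0206]
orientation: [-180.0, 0.0, -92.1]
force: [-0.0, 0.1, -4.3]
opening: 0.0276
gripper_force: 30.0
```

Request:
apply_moves:
  deltas:
    - {"fingers": 18,"delta_pos": [-2,0,0.5],"angular": [0,0,0]}
    - {"fingers": 18,"delta_pos": [-5,0,1],"angular": [0,0,0]}
    - {"fingers": 18,"delta_pos": [-8,0,1.5],"angular": [0,0,0]}
    - {"fingers": 18,"delta_pos": [-10,0,2],"angular": [0,0,0]}
    - {"fingers": 18,"delta_pos": [-11,0,2],"angular": [0,0,0]}
    - {"fingers": 18,"delta_pos": [-11,0,2],"angular": [0,0,0]}

```text
clock: 55.35
tool_pos: [0.5987, -0.1586, 0.0191]
orientation: [-179.9, -0.0, -92.2]
force: [-1.1, -3.2, 5.9]
opening: 0.028
gripper_force: 30.0
```

Request:
apply_moves:
  deltas:
    - {"fingers": 18,"delta_pos": [-1,0,-0.6],"angular": [0,0,0]}
    - {"fingers": 18,"delta_pos": [-2,0,-0.6],"angular": [0,0,0]}
    - {"fingers": 18,"delta_pos": [-3,0,-0.6],"angular": [0,0,0]}
    - {"fingers": 18,"delta_pos": [-4,0,-0.6],"angular": [0,0,0]}
    - {"fingers": 18,"delta_pos": [-4,0,-0.6],"angular": [0,0,0]}

```text
clock: 55.85
tool_pos: [0.5983, -0.1539, 0.0192]
orientation: [-180.0, -0.0, -92.2]
force: [0.1, -4.1, 5.7]
opening: 0.028
gripper_force: 30.0
```

Request:
apply_moves:
  deltas:
    - {"fingers": 18,"delta_pos": [-1,0,-0.6],"angular": [0,0,0]}
    - {"fingers": 18,"delta_pos": [-2,0,-0.6],"angular": [0,0,0]}
    - {"fingers": 18,"delta_pos": [-3,0,-0.6],"angular": [0,0,0]}
    - {"fingers": 18,"delta_pos": [-3,0,-0.6],"angular": [0,0,0]}

```text
clock: 56.25
tool_pos: [0.5984, -0.1523, 0.0198]
orientation: [-180.0, -0.1, -92.1]
force: [0.9, -10.2, 4.2]
opening: 0.0277
gripper_force: 30.0
```

Request:
apply_moves:
  deltas:
    - {"fingers": 30,"delta_pos": [0,0,0],"angular": [0,0,0]}
    - {"fingers": 45,"delta_pos": [0,0,0],"angular": [0,0,0]}
    - {"fingers": 60,"delta_pos": [0,0,0],"angular": [0,0,0]}
    - {"fingers": 70,"delta_pos": [0,0,-5],"angular": [0,0,0]}
    - {"fingers": 80,"delta_pos": [0,0,-40],"angular": [0,0,0]}
    - {"fingers": 87,"delta_pos": [0,0,-85],"angular": [0,0,0]}
    - {"fingers": 87,"delta_pos": [20,20,-115],"angular": [0,0,0]}
    - {"fingers": 87,"delta_pos": [60,50,-125],"angular": [0,0,0]}
    - {"fingers": 87,"delta_pos": [100,90,-125],"angular": [0,0,0]}
    - {"fingers": 87,"delta_pos": [140,130,-125],"angular": [0,0,0]}

```text
clock: 57.25
tool_pos: [0.4722, -0.2768, 0.1453]
orientation: [-179.9, 0.0, -92.1]
force: [0.2, -0.8, 0.4]
opening: 0.0867
gripper_force: 0.0
```

Request:
apply_moves:
  deltas:
    - {"fingers": 87,"delta_pos": [30,30,0],"angular": [0,0,0]}
    - {"fingers": 87,"delta_pos": [60,30,0],"angular": [0,0,0]}
    - {"fingers": 87,"delta_pos": [60,30,0],"angular": [0,0,0]}

```text
clock: 57.55
tool_pos: [0.4401, -0.3375, 0.145]
orientation: [-180.0, -0.0, -92.3]
force: [-0.7, 0.6, -0.5]
opening: 0.087
gripper_force: 0.0
```

```bash
python3 - <<'E'
from h import *
import cv2
b=ctrl.snapshot("top")[:,:,::-1];a=ctrl.snapshot("scene")[:,:,::-1]
cv2.imwrite("pics/z.png",np.vstack([cv2.resize(b[170:270,190:480],(800,276),interpolation=cv2.INTER_CUBIC),cv2.resize(a[230:350,165:480],(800,305),interpolation=cv2.INTER_CUBIC)]))
st()
E
```

```text
57.65 [ 0.4406 -0.3353  0.1446] [-179.9937    0.0162  -92.2834] F [-0.   0.8  0.3] op 86.9 g 0.0 j [-17.  11. -19.  -0. -60.  15.]
```

View pics/z.png

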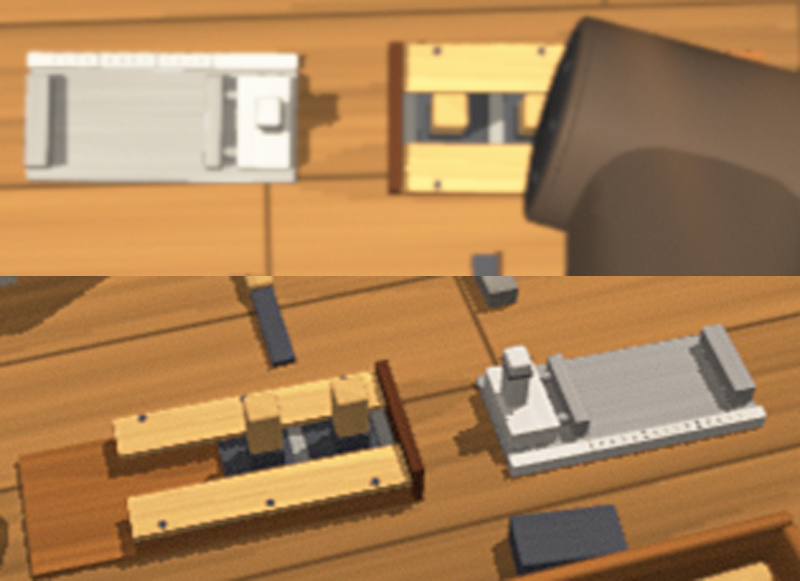

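```bash
python3 -c "
from plant import ctrl
print(ctrl.close_job())"
```

```text
the job is handed in; nothing more can be done
None
```

The wide head, then the middle head, were gauged (about 8 mm of give, held over a second) and racked home; the narrow head was absent, the jaws are fully open, and I handed the job in at about 58 s without touching the other tools.

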